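# Hang the last cup to dry and hold the turntable's index plunger out

### The arm

A 6-joint arm with a two-finger parallel gripper is mounted at the origin on the work surface. World frame = base frame: x ahead of the robot, y to its left, z up, the work surface at z = 0. Lengths are in m, angles in rad, forces in N, time in s.
With the tool pointing down it reaches from about 0.275 to 0.85 m from the base axis. Payload 5.2 kg.
Tool frame: the origin (TCP) lies midway between the tips of the shut fingers; the grasp point (between the pads) lies 19 mm behind it (bot.pinch_z is the distance from the TCP to the grasp point, in m); y points along the fingers, x is the direction in which the jaws open and shut, and the axes are right-handed (so a half turn about y gives the same grasp; the last joint's range is limited). The gripper opens to 85 mm and grips with 20 to 120 N. Pads are 22 mm wide; open, the fingers measure 114 mm over their backs; the gripper's body (76 mm by 85 mm) begins 54 mm behind the grasp point. The pads swing forward as they close: fully open they stand 13 mm farther back than shut.
Start: joints at [-1.412, 0.259, 1.535, -0, 1.348, -0.203], TCP at [0.195, -0.514, 0.231] pointing down, gripper open.
Joint ranges: [-3.14, 3.14], [-0.91, 2.08], [0.19, 2.58], [-1.22, 4.36], [0.22, 2.71], [-3.12, 3.12]. Speed limits (rad/s): [2.57, 2.57, 3.14, 3.14, 3.14, 3.14].

### API

Orientations are given as a unit quaternion [w, x, y, z].
In Python, from plant import bot gives the robot as it stands.
- The arm moves only by the tool move_arm, never from a script. Its argument "deltas" is a list of rows, each a list of 5 numbers: the closure, from 0 (fully open) to 1 (shut), then the shift along the tool's x, y, z in mm, then the turn about the tool's y in degrees. A call has 1 to 5 rows; each row is the pose to reach, as a shift and turn from the pose commanded when the call began, along the tool's axes at that moment; what a row does not reach only later rows make up. A row lasts 1/10 s, in which the tool goes at most 50 mm and 8.59 degrees, less where a joint would pass 70% of its speed; a pose out of reach is approached as far as the arm can. A call with a gripper value outside its range is refused whole. The fingers move at their own pace and stop on an object; "newtons" is the grip in N (left out, the last holds). Time passes only in rows, so rows that repeat a pose let the fingers close. It gives the time, the measured TCP pose, the force and the opening at its end, in the units of the state.
- bot.observe(): the state, without advancing time (a new reading comes with each control period).
- bot.get_image(name): name is "side" or "top"; returns a dict with "color" (384x512x3 uint8, red, green, blue), "z_map" (384x512 float32, m along the optical axis (not along the pixel's ray), 0 where there is no reading), "vfov" (degrees; the focal length in pixels is half the picture's height over the tangent of half this angle, whatever the lens; pixels are square), "cx", "cy" (the principal point, pixels), "D" ([k1, k2, p1, p2, k3] as OpenCV has them; the pictures are not rectified), "world_from_camera" (4x4, takes a point from camera to world coordinates). Camera axes: x right, y up, looking along -z (the intrinsics and any distortion apply to the point x, -y, -z); pixel columns grow to the right and rows downward; lengths in m; the calibration is good to about 2 mm. A picture is of the moment at which its call begins.
- bot.hand_in(): hands the job in, once; it reports no verdict.
The state is a dict: "clock": time; "q": joint angles; "qd": joint speeds; "joint_efforts": joint torques, N m; "ee_pos": TCP position; "tcp_rot": TCP orientation; "force": force on the tool from outside, world axes, zero at the start; "wrist_torque": the same for the moment, N m; "gripper_width": finger opening in m.
Only numpy, scipy, OpenCV 4.12 (cv2) and the standard library are available. Lean on these libraries where they do the work, as an engineer would, in place of code of your own. Each camera call takes 0.05 s, during which the arm holds its last target. There are 200 camera calls.

### The job

Take the aluminium cup lying in the wooden rest, turn it upside down and lower it (do not drop it) over the one empty peg of the drying stand until it sits on the peg's cap, and let go of it. Then pull the stand's spring-loaded index plunger up to its stop and keep holding it there, so that I can turn the table: finish while still holding it, and do not turn the table yourself. Leave the plunger in until the cup is on, and do not disturb the two cups already drying, the canister or the saucer of nuts.

Things in the scene. Friction and masses are not known exactly. Their poses are not given: they have to be found in the camera images.
- cup: Plain aluminium cup, a straight tube closed at one end: 44 mm outside diameter (46 at the rim), 110 mm long, wall 3, bottom 5 mm (inside 38 mm wide, 105 deep), about 120 g. Origin: centre of the closed end's outer face; z axis along the cup to its mouth. At the start it lies level in the wooden rest, axis 50 mm above the bench, mouth pointing away from the robot (within 0.35 rad of world +x).
- cup_mouth (a point): Centre of the cup's open mouth, in the rim's plane. A gripper that leans 45 degrees towards the mouth, holding the lying cup 30 to 40 mm from its closed end (its fingers beside the rest's block), brings it mouth down by a half turn about the gripper's own pointing axis; it can then be lowered with the gripper leaning 45 degrees in any direction.
- spoon_rest: Fixed wooden rest: board 150 x 100 x 10 mm with a V-grooved block on it, 70 mm long (along its x), 34 mm wide, 36 mm high. The cup lies in the groove and is wider than the block, so fingers pass down beside it; its ends overhang the block by about 20 mm. Origin: centre of the board's underside, on the bench; x along the groove. It stands to the left or the right of the drying stand.
- stand: Rotary drying stand, fixed: grey base 210 mm across, aluminium turntable 244 mm across (top 34 mm above the bench), steel bracket with the index plunger at its edge, in the stand's -x direction (robot's side). On the turntable three pegs, 60 mm from its centre, at 0, 120 and 240 degrees from the stand's x axis; that at 120 is empty, the others carry upside-down cups. Origin: centre of the base's underside; z up.
- free_peg_tip (a point): Centre of the flat top of the empty peg: a 12 mm steel rod with a grey cap 26 mm across, 13 mm high, top 159 mm above the bench. A cup that hangs right rests with the inside of its bottom on the cap: closed end 164 mm above the bench, mouth 54 mm, with 5 to 6 mm of play round the cap.
- plunger_knob (a point): Middle of the index plunger's black round head (29 mm diameter, 22 mm high), on its upright axis, 89 mm above the bench while in. It is 112 mm from the stand's centre, 95 mm from the empty peg and from drying_cup_1's peg. Below: 15 mm neck, 25 mm nut (top 66 mm high), bracket (top 56 mm). Fingers closing at right angles to the line from stand centre to knob have most room.
- plunger (a joint): How far the plunger is pulled up, in m: 0 = pin fully in its seat hole in the turntable, 0.008 = pin just clear of the hole, 0.012 = up at its stop. A spring pushes it back in, with about 6 N at 0 and 12 N at the stop; it does not stay out by itself.
- turntable (a joint): Angle of the turntable about its upright axis, in rad, 0 at the start. The seated pin locks it, with a little play; with the pin out it turns against slight friction.
- drying_cup_1: A cup like the other, upside down on a peg, its closed end 164 mm above the bench. Origin: centre of the closed end's outer face, which is on top; z axis points down.
- drying_cup_2: The same, on the third peg.
- canister: Closed blue plastic canister with a screw lid, 100 mm in diameter, 117 mm high, standing at one side of the work. Origin: centre of its underside.
- saucer: White ceramic saucer with steel nuts in it, 144 mm in diameter, 20 mm high, standing at one side of the work. Origin: centre of its underside.
There are look-alikes about, which are no part of the job. What is shaped like the cup but blue or yellow is not meant.

How it is judged:
On the way, in this order (a step that is already met when the one before it is completed fails the run):
1. the cup hangs upside down on the empty peg, let go, the plunger still in (horizontal distance between cup and free_peg_tip below 0.012 m and horizontal distance between cup_mouth and free_peg_tip below 0.014 m and z of cup in the frame of stand between 0.16 and 0.168 m and angle between cup's own z axis and vertical above 3.02 rad and contact force between each of the fingers, the arm and cup below 0.2 N and linear speed of cup below 0.02 m/s and value of joint plunger below 0.004 m), for 0.2 s.
2. the index plunger is pulled up to its stop by the gripper (value of joint plunger above 0.01 m and contact force between the fingers and plunger above 2 N), for 0.3 s.
At the end, for the whole second after the job is handed in: Fingers hold the plunger 10 mm or more up (over 2 N). Cup untouched, mouth down within 0.12 rad, closed end 160-168 mm high and within 12 mm of the empty peg's axis, mouth within 14 mm. Turntable within 0.1 rad; drying cups moved under 15 mm, canister and saucer under 20 mm (all of step 2 and horizontal distance between cup and free_peg_tip below 0.012 m and horizontal distance between cup_mouth and free_peg_tip below 0.014 m and z of cup in the frame of stand between 0.16 and 0.168 m and angle between cup's own z axis and vertical above 3.02 rad and contact force between each of the fingers, the arm and cup below 0.2 N and linear speed of cup below 0.02 m/s and velocity of joint plunger below 0.01 m/s and value of joint turntable between -0.1 and 0.1 rad and not (distance of drying_cup_1 from where it was at the start of the episode above 0.015 m) and not (distance of drying_cup_2 from where it was at the start of the episode above 0.015 m) and not (distance of canister from where it was at the start of the episode above 0.02 m) and not (distance of saucer from where it was at the start of the episode above 0.02 m)); the arm keeps its last pose, push and grip.
It fails at once if the plunger was pulled before the cup was on its peg, or the cup came off it afterwards (value of joint plunger above 0.006 m and not (horizontal distance between cup and free_peg_tip below 0.012 m and horizontal distance between cup_mouth and free_peg_tip below 0.014 m and z of cup in the frame of stand between 0.16 and 0.168 m and angle between cup's own z axis and vertical above 3.02 rad)).
It fails at once if the cup was dropped: it fell freely by more than about 20 mm (linear speed of cup above 0.6 m/s and contact force between the fingers and cup below 0.01 N).
It fails at once if the turntable was turned (value of joint turntable above 0.15 rad or value of joint turntable below -0.15 rad).
It fails at once if a drying cup was disturbed (moved more than 25 mm) (distance of any of drying_cup_1, drying_cup_2 from where it was at the start of the episode above 0.025 m).
It fails at once if the canister or the saucer was pushed (more than 30 mm) (distance of any of canister, saucer from where it was at the start of the episode above 0.03 m).
It also fails if it takes over 61 s, if anything falls off the work surface, if the arm or the gripper's body presses on something with over 40 N, if the wrist force passes 120 N, or if a joint passes its speed limit or range.

## Working session

There is one attempt and no reset: what is moved stays moved. The work goes in short steps, Python scripts to look and compute and a tool call to move; the robot and the scene stay as the last step left them, time stands still between calls to the robot, and variables do not carry over. Pictures are saved under pics/ and viewed, about 8 in all and at most 12, crops included, and the job is handed in when it is done.

Besides the shell and the picture viewer there is one more tool, called after "Call:" as name(argument=value, ...) on one line, values as JSON. move_arm: Moves the arm, as the interface text tells. Its arguments: {"type":"object","properties":{"deltas":{"type":"array"},"newtons":{"type":"number"}},"required":["deltas"]}

```bash
ls; mkdir -p pics
cat > h.py <<'E'
import numpy as np, cv2
from plant import bot
def K(im):
    f=im["color"].shape[0]/2/np.tan(np.radians(im["vfov"])/2)
    return np.array([[f,0,im["cx"]],[0,f,im["cy"]],[0,0,1.]])
def ray(im,px):
    u=cv2.undistortPoints(np.array(px,float).reshape(-1,1,2),K(im),np.array(im["D"],float)).reshape(-1,2)
    T=np.array(im["world_from_camera"]); d=np.c_[u[:,0],-u[:,1],-np.ones(len(u))]
    return T[:3,3],d@T[:3,:3].T
def onplane(im,px,z):
    o,d=ray(im,px); return o+d*((z-o[2])/d[:,2])[:,None]
def tri(a,pa,b,pb):
    o1,d1=ray(a,[pa]);o2,d2=ray(b,[pb]);d1=d1[0];d2=d2[0]
    s=np.linalg.lstsq(np.c_[d1,-d2],o2-o1,rcond=None)[0]
    p=o1+s[0]*d1;q=o2+s[1]*d2; return (p+q)/2,np.linalg.norm(p-q)
def cloud(im):
    z=im["z_map"];h,w=z.shape
    v,u=np.mgrid[:h,:w]; o,d=ray(im,np.stack([u,v],-1).reshape(-1,2))
    P=o+d*z.reshape(-1,1); P[z.ravel()==0]=np.nan
    return P.reshape(h,w,3)
def save(im,n,box=None,s=1):
    c=im["color"][:,:,::-1]
    if box: c=c[box[1]:box[3],box[0]:box[2]]
    cv2.imwrite("pics/"+n,cv2.resize(c,None,fx=s,fy=s,interpolation=cv2.INTER_CUBIC))
E
python3 - <<'E'
from h import *
import pickle
o=bot.observe();print(o,bot.pinch_z)
ims={n:bot.get_image(n) for n in("side","top")}
pickle.dump(ims,open("i0.pkl","wb"))
c=np.vstack([ims[n]["color"] for n in ("top","side")])[:,:,::-1]
c=np.hstack([c[:384],c[384:]]);cv2.imwrite("pics/a.png",cv2.resize(c,(800,300)))
for n in ims:
    save(ims[n],n+"0.png",s=1.5); print(n,ims[n]["vfov"],ims[n]["D"],np.round(ims[n]["world_from_camera"],3))
E
```

```text
pics
{'clock': 0.0, 'q': array([-1.41182756e+00,  2.59353068e-01,  1.53615449e+00, -7.58428614e-06,
        1.34800889e+00, -2.02818236e-01]), 'qd': array([ 8.25418022e-04, -4.44307019e-04, -7.02741411e-04, -3.86814371e-05,
        1.58053580e-04,  1.00909729e-03]), 'joint_efforts': array([-4.42076362e-04, -4.46027613e+01, -2.90571499e+01, -4.92221425e-04,
        1.17420658e-02, -1.49268953e-05]), 'ee_pos': array([ 0.19458896, -0.51382179,  0.23044064]), 'tcp_rot': array([ 0.58228559, -0.58130645,  0.40235889, -0.40141453]), 'force': array([-0.06713739,  0.45939155,  0.12113781]), 'wrist_torque': array([ 0.04889771,  0.02293619, -0.0146337 ]), 'gripper_width': 0.08557591839668738} 0.0187
side 48.47325209727589 [-0.09573493  0.          0.          0.          0.        ] [[-0.989  0.081 -0.125  0.46 ]
 [-0.148 -0.622  0.769  0.905]
 [-0.015  0.778  0.627  0.87 ]
 [ 0.     0.     0.     1.   ]]
top 57.08133113738848 [-0.03808575  0.          0.          0.          0.        ] [[-0.016  0.984 -0.177  0.466]
 [-1.    -0.015  0.007  0.017]
 [ 0.004  0.177  0.984  1.084]
 [ 0.     0.     0.     1.   ]]
```

View pics/top0.png

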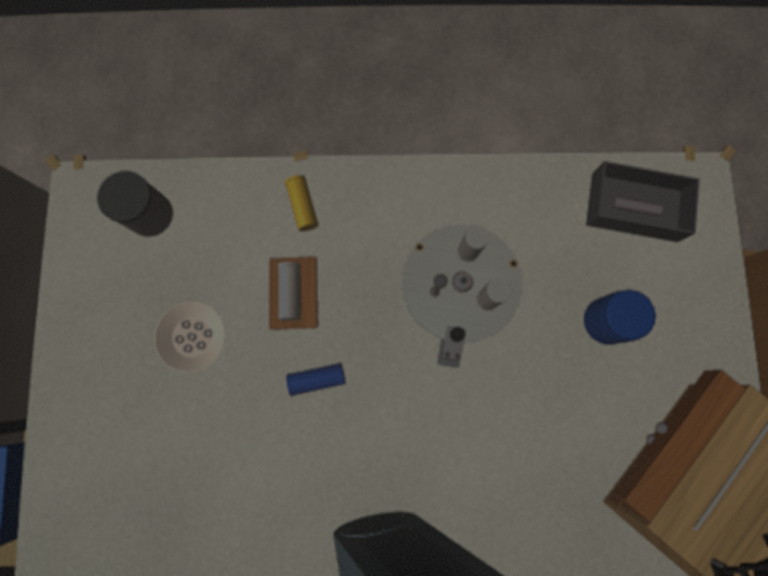

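View pics/side0.png

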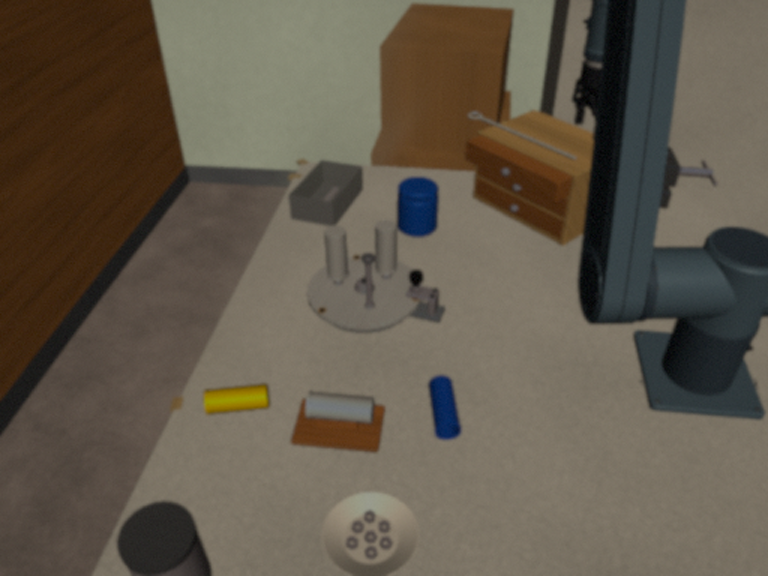

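Top view (×1.5 pixels): the rest with a grey cup is at (289,290). The stand is at (462,283), with its empty peg at (440,281) and the knob at (457,334).
Candidates for the cup:
- grey cup at (289,290)
- yellow look-alike at (300,202)
- blue look-alike at (316,379)
- drying cups at (472,247) and (494,293)

I choose the grey one in the wooden rest and will check it in a crop.

Run:
```python
from h import *
import pickle
ims=pickle.load(open("i0.pkl","rb"));t,s=ims["top"],ims["side"]
def crop(im,b): return cv2.resize(im["color"][b[1]:b[3],b[0]:b[2],::-1],(400,300),interpolation=cv2.INTER_CUBIC)
A=np.vstack([np.hstack([crop(t,(160,160,240,220)),crop(t,(260,145,360,220+25))]),
 np.hstack([crop(s,(190,240,270,300)),crop(s,(200,140,300,215))])])
A=cv2.convertScaleAbs(A,alpha=1.5)
cv2.imwrite("pics/c.png",A)
P=cloud(t);Q=cloud(s)
print("top z near cup",np.round(P[193,185:205:3],3).tolist());print("side",np.round(Q[270,205:250:6],3).tolist())
```

```text
top z near cup [[0.65, 0.242, 0.011], [0.64, 0.222, 0.068], [0.639, 0.212, 0.072], [0.64, 0.204, 0.069], [0.64, 0.195, 0.069], [0.642, 0.189, 0.053], [0.649, 0.186, 0.013]]
side [[0.69, 0.227, 0.068], [0.675, 0.225, 0.068], [0.66, 0.223, 0.068], [0.646, 0.221, 0.068], [0.631, 0.219, 0.069], [0.616, 0.218, 0.07], [0.601, 0.216, 0.07], [0.586, 0.216, 0.072]]
```

View pics/c.png

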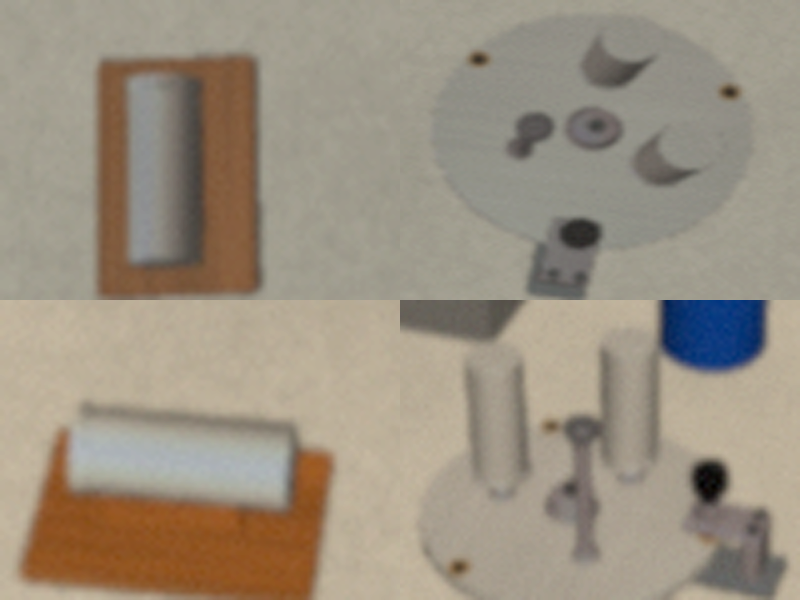

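The crop confirms a plain grey cup lying in the brown rest. On the stand, the empty peg's cap is at top pixel (294,187) and side pixel (246,172). The knob is at top (305,222) and side (277,185).

```bash
cat > m.py <<'E'
from h import *
import pickle
ims=pickle.load(open("i0.pkl","rb"));t,s=ims["top"],ims["side"]
P,Q=cloud(t),cloud(s); r=np.round
print("cap tri",tri(t,(293.8,186.7),s,(245.8,171.8)),"knob tri",tri(t,(305,222.3),s,(277.5,184)))
for n,im,C in(("top",t,P),("side",s,Q)):
    X=C.reshape(-1,3); hsv=cv2.cvtColor(im["color"],cv2.COLOR_RGB2HSV).reshape(-1,3)
    near=lambda c,R:np.hypot(X[:,0]-c[0],X[:,1]-c[1])<R
    m=near((.64,.21),.09)&(X[:,2]>.055)&(X[:,2]<.085)
    Y=X[m]; c=np.median(Y,0); (vx,vy,x0,y0)=cv2.fitLine(Y[:,:2].astype(np.float32),cv2.DIST_HUBER,0,.01,.01).ravel()
    if vx<0: vx,vy=-vx,-vy
    a=(Y[:,:2]-[x0,y0])@[vx,vy]; w=(Y[:,:2]-[x0,y0])@[-vy,vx]
    e=np.percentile(a,[.5,99.5]); ww=np.percentile(w,[1,99])
    print(n,"cup c",r([x0,y0],4),"yaw",np.arctan2(vy,vx),"ends",r([x0+e[0]*vx,y0+e[0]*vy,x0+e[1]*vx,y0+e[1]*vy],4),"len",e[1]-e[0],"w",ww,"zmax",np.percentile(Y[:,2],[50,98]),len(Y))
    # edges via colour mask at axis height
    m=(hsv[:,1]<70).reshape(384,512)&(C[:,:,2]>.028)&(np.hypot(C[:,:,0]-.64,C[:,:,1]-.21)<.1)
    cn=max(cv2.findContours(m.astype(np.uint8),0,2)[0],key=cv2.contourArea); rc=cv2.minAreaRect(cn)
    B=onplane(im,cv2.boxPoints(rc),.05); print("  rect@.05",r(B[:,:2],4).tolist(),"ctr",r(B.mean(0),4))
    for nm,cc,R,lo,hi in(("cap",(.655,-.01),.05,.15,.168),("tall",(.65,-.06),.13,.155,.175),("knob",(.555,-.04),.05,.085,.115),("tt",(.65,-.06),.16,.025,.042)):
        m=near(cc,R)&(X[:,2]>lo)&(X[:,2]<hi); Y=X[m]
        if len(Y)>3:
            print("  ",nm,len(Y),"med",r(np.median(Y,0),4),"bbox",r(Y.min(0),3),r(Y.max(0),3))
            if nm=="tt":
                (cx,cy),R2=cv2.minEnclosingCircle(Y[:,:2].astype(np.float32)); print("   circ",cx,cy,R2)
            if nm=="tall":
                _,l,c=cv2.kmeans(Y[:,:2].astype(np.float32),3,None,(3,50,1e-4),5,cv2.KMEANS_PP_CENTERS); print("   ",r(c,4).tolist(),np.bincount(l.ravel()))
E
python3 m.py
```

```text
cap tri (array([ 0.63629664, -0.07903936,  0.154393  ]), np.float64(0.00378412488187176)) knob tri (array([ 0.54621188, -0.11362145,  0.092711  ]), np.float64(0.002555212131118607))
top cup c [0.6397 0.2084] yaw 0.022586614 ends [0.5866 0.2072 0.694  0.2096] len 0.10742908991114639 w [-0.01799068  0.02034942] zmax [0.0696091  0.07495818] 517
  rect@.05 [[0.6981, 0.2353], [0.6975, 0.1933], [0.586, 0.1916], [0.5866, 0.2329]] ctr [0.642  0.2133 0.05  ]
   tall 425 med [ 0.6506 -0.1519  0.1633] bbox [ 0.598 -0.187  0.155] [ 0.735 -0.066  0.169]
    [[0.7135999798774719, -0.14569999277591705], [0.619700014591217, -0.17329999804496765], [0.6385999917984009, -0.07760000228881836]] [211 146  68]
   tt 3248 med [ 0.6509 -0.1066  0.0344] bbox [ 0.503 -0.218  0.025] [ 0.776 -0.013  0.042]
   circ 0.6398959159851074 -0.13048462569713593 0.1382347047328949
side cup c [0.6277 0.219 ] yaw 0.05691977 ends [0.5847 0.2166 0.695  0.2229] len 0.11049658739825494 w [-0.02605563  0.01240326] zmax [0.06940418 0.07562958] 660
  rect@.05 [[0.6951, 0.2362], [0.7047, 0.1784], [0.5868, 0.1765], [0.582, 0.2336]] ctr [0.6422 0.2062 0.05  ]
   tall 253 med [ 0.6476 -0.1504  0.163 ] bbox [ 0.597 -0.189  0.155] [ 0.736 -0.065  0.168]
    [[0.6169000267982483, -0.17020000517368317], [0.7134000062942505, -0.14149999618530273], [0.6366999745368958, -0.07540000230073929]] [ 91 125  37]
   tt 2228 med [ 0.6538 -0.0941  0.0339] bbox [ 0.501 -0.219  0.025] [ 0.778 -0.011  0.042]
   circ 0.6397446990013123 -0.12265896797180176 0.1390235722064972
```

```bash
cat > m2.py <<'E'
from h import *
import pickle
from scipy.optimize import least_squares
ims=pickle.load(open("i0.pkl","rb")); r=np.round
for n in("top","side"):
    im=ims[n];C=cloud(im);X=C.reshape(-1,3);hsv=cv2.cvtColor(im["color"],cv2.COLOR_RGB2HSV).reshape(-1,3)
    near=lambda c,R:np.hypot(X[:,0]-c[0],X[:,1]-c[1])<R
    Y=X[near((.64,.21),.075)&(X[:,2]>.05)&(X[:,2]<.085)&(hsv[:,1]<90)]
    def f(p):
        d=np.array([np.cos(p[1]),np.sin(p[1])]); lat=-(Y[:,0]-.64)*d[1]+(Y[:,1]-p[0])*d[0]
        return np.hypot(lat,Y[:,2]-p[2])-.022
    S=least_squares(f,[.21,0,.05],loss="soft_l1",f_scale=.002);print(n,"cup y@x=.64,yaw,z",r(S.x,4),len(Y),"rms",np.sqrt(np.mean(f(S.x)**2)))
    for nm,c,R,rad,lo,hi in(("k",(.547,-.11),.035,.0145,.076,.1),("A",(.7135,-.1436),.035,.022,.06,.158),("B",(.618,-.172),.035,.022,.06,.158)):
        m=near(c,R)&(X[:,2]>lo)&(X[:,2]<hi); 
        if nm=="k": m=near(c,R)&(X[:,2]>.07)&(hsv[:,2]<60)
        Z=X[m]
        if len(Z)<8: print(nm,len(Z));continue
        g=lambda p:np.hypot(Z[:,0]-p[0],Z[:,1]-p[1])-rad
        w=Z[:,2]<.095 if nm=="k" else Z[:,2]>0
        S=least_squares(lambda p:g(p)[w],c,loss="soft_l1",f_scale=.002) if w.sum()>4 else None
        print("  ",nm,len(Z),w.sum(),"cyl",None if S is None else r(S.x,4),"med",r(np.median(Z,0),4),"z99",np.percentile(Z[:,2],98))
        if nm=="k":
            T=Z[Z[:,2]>.096]; 
            if len(T): print("   top",len(T),r(T.mean(0),4), (r(T.min(0),3),r(T.max(0),3)))
            print("   px",np.argwhere(m.reshape(384,512)).mean(0)[::-1])
    T=X[near((.6565,-.1306),.14)&(X[:,2]>.028)&(X[:,2]<.042)&(X[:,0]>.58)]
    h=cv2.convexHull(T[:,:2].astype(np.float32)).reshape(-1,2);h=h[h[:,0]>.6]
    S=least_squares(lambda p:np.hypot(h[:,0]-p[0],h[:,1]-p[1])-.122,(.65,-.13),loss="soft_l1",f_scale=.002);print("  stand ctr",r(S.x,4),len(h))
    Z=X[near((.638,-.077),.025)&(X[:,2]>.152)&(X[:,2]<.168)];print("  cap",len(Z),r(Z.mean(0),4),r(Z.min(0),3),r(Z.max(0),3))
    Z=X[near((.57,-.11),.09)&(X[:,2]>.05)&(X[:,2]<.075)&(X[:,0]<.56)];print("  bracket",len(Z),r(Z.mean(0),4),r(Z.min(0),3),r(Z.max(0),3))
    for nm,rad,lo in(("blue can",.1,.11),):
        Z=X[near((.61,-.36),.15)&(X[:,2]>.1)];print("  can",r(np.median(Z,0),3),r(Z.min(0),3),r(Z.max(0),3))
E
python3 m2.py
```

```text
top cup y@x=.64,yaw,z [0.2111 0.0307 0.0505] 521 rms 0.0016907924105521793
   k 80 9 cyl [ 0.5488 -0.1141] med [ 0.5476 -0.1121  0.0992] z99 0.10362658571962176
   top 70 [ 0.5476 -0.1126  0.0998] (array([ 0.536, -0.124,  0.096]), array([ 0.559, -0.102,  0.105]))
   px [304.5625 222.3375]
   A 135 135 cyl [ 0.7163 -0.1466] med [ 0.6989 -0.1345  0.1097] z99 0.1555626301590992
   B 126 126 cyl [ 0.6195 -0.1805] med [ 0.6057 -0.1631  0.1147] z99 0.15691257127227215
  stand ctr [ 0.6558 -0.1345] 32
  cap 75 [ 0.6383 -0.0774  0.1588] [ 0.626 -0.09   0.152] [ 0.651 -0.066  0.163]
  bracket 171 [ 0.5246 -0.1075  0.0567] [ 0.502 -0.133  0.051] [ 0.56  -0.088  0.065]
  can [ 0.577 -0.431  0.117] [ 0.53  -0.483  0.1  ] [ 0.626 -0.387  0.122]
side cup y@x=.64,yaw,z [0.2087 0.0297 0.0514] 721 rms 0.00216168290706434
   k 71 28 cyl [ 0.5465 -0.1153] med [ 0.5464 -0.1054  0.0962] z99 0.10196651850161254
   top 39 [ 0.5459 -0.11    0.0988] (array([ 0.534, -0.128,  0.096]), array([ 0.558, -0.098,  0.102]))
   px [276.81690141 185.01408451]
   A 372 372 cyl [ 0.7149 -0.1474] med [ 0.7102 -0.1288  0.11  ] z99 0.15695726358592582
   B 351 351 cyl [ 0.6166 -0.1811] med [ 0.6136 -0.1623  0.1099] z99 0.1558721660919653
  stand ctr [ 0.6554 -0.1336] 19
  cap 47 [ 0.6362 -0.0742  0.1574] [ 0.625 -0.087  0.152] [ 0.648 -0.064  0.161]
  bracket 172 [ 0.5299 -0.1048  0.0579] [ 0.5  -0.13  0.05] [ 0.56  -0.087  0.075]
  can [ 0.574 -0.42   0.116] [ 0.528 -0.484  0.101] [ 0.623 -0.381  0.123]
```

Call:
move_arm(deltas=[[0,0,0,0,8]], newtons=40)

```text
clock: 0.2
ee_pos: [0.1946, -0.514, 0.2307]
tcp_rot: [0.552, -0.552, 0.442, -0.442]
force: [-0.1, -0.5, 0.6]
gripper_width: 0.0856
```

Run:
```python
from plant import bot
print([a for a in dir(bot) if a[0]!='_']);print(bot.observe())
```

```text
['PlanningError', 'get_image', 'hand_in', 'observe', 'pinch_z']
{'clock': 0.2, 'q': array([-1.41180749e+00,  2.59146081e-01,  1.53574741e+00,  3.05326421e-05,
        1.34799520e+00, -6.14320906e-02]), 'qd': array([ 1.09373076e-03, -1.06974035e-03, -1.28966920e-03, -2.09233652e-04,
        2.12136737e-03,  1.49566282e+00]), 'joint_efforts': array([ 4.94874243e-03, -4.45286143e+01, -2.90095067e+01, -1.31123099e-03,
        1.23311460e-02, -3.13326158e+00]), 'ee_pos': array([ 0.19464547, -0.51402283,  0.23071538]), 'tcp_rot': array([ 0.55227424, -0.551643  ,  0.44230687, -0.44164216]), 'force': array([-0.08081092, -0.53645659,  0.58368964]), 'wrist_torque': array([0.0027435 , 0.0609618 , 0.01982465]), 'gripper_width': 0.08555997299048196}
```

Call:
move_arm(deltas=[[0,0,-50,0,0],[0,0,-100,0,0],[0,0,-140,0,0],[0,0,-170,0,0]])

```text
clock: 0.6
ee_pos: [0.1947, -0.5145, 0.4042]
tcp_rot: [-0.552, 0.553, -0.441, 0.442]
force: [0.1, 0.1, 0.4]
gripper_width: 0.0851
```

Call:
move_arm(deltas=[[0,-32,0,38,0],[0,-64,0,76,0],[0,-96,0,114,0],[0,-128,0,152,0],[0,-160,0,190,0]])

```text
clock: 1.1
ee_pos: [0.3454, -0.3146, 0.401]
tcp_rot: [0.552, -0.552, 0.442, -0.442]
force: [1.3, -1.0, 0.7]
gripper_width: 0.0856
```

Call:
move_arm(deltas=[[0,-32,0,38,0],[0,-64,0,76,0],[0,-96,0,114,0],[0,-128,0,152,0],[0,-160,0,190,0]])

```text
clock: 1.6
ee_pos: [0.4956, -0.1165, 0.4011]
tcp_rot: [-0.552, 0.552, -0.442, 0.441]
force: [0.8, -1.2, -0.9]
gripper_width: 0.0854
```

Call:
move_arm(deltas=[[0,-32,0,38,8],[0,-64,0,76,12.7],[0,-96,0,114,12.7],[0,-112,0,132,12.7],[0,-112,0,132,12.7]])

```text
clock: 2.1
ee_pos: [0.6002, 0.0232, 0.3995]
tcp_rot: [-0.501, 0.501, -0.5, 0.498]
force: [0.5, -0.6, 0.5]
gripper_width: 0.0854
```

Call:
move_arm(deltas=[[0,0,0,50,0],[0,0,0,100,0],[0,0,0,150,0],[0,0,0,200,0],[0,0,0,250,0]])

```text
clock: 2.6
ee_pos: [0.8114, 0.0179, 0.3867]
tcp_rot: [-0.504, 0.495, -0.496, 0.504]
force: [39.8, -4.5, 25.2]
gripper_width: 0.0853
```

Call:
move_arm(deltas=[[0,0,0,50,0],[0,0,0,100,0],[0,0,0,150,0]])

```text
clock: 2.9
ee_pos: [0.8505, 0.0169, 0.348]
tcp_rot: [0.515, -0.484, 0.485, -0.515]
force: [0.8, -0.7, 0.3]
gripper_width: 0.0855
```

Run:
```python
from plant import bot
o=bot.observe();print(o["q"],o["ee_pos"],o["tcp_rot"])
```

```text
[-0.11408503  0.8962007   0.18775946  0.00860079  1.99802282  1.46087332] [0.85047045 0.01686658 0.34795986] [ 0.51495743 -0.48440861  0.48509506 -0.51463573]
```

Call:
move_arm(deltas=[[0,0,0,0,0]])

```text
clock: 3.0
ee_pos: [0.8502, 0.0173, 0.3475]
tcp_rot: [0.515, -0.485, 0.485, -0.514]
force: [0.3, -0.5, 0.1]
gripper_width: 0.0851
```

Call:
move_arm(deltas=[[0,0,0,50,0],[0,0,0,100,0],[0,0,0,150,0],[0,0,0,200,0],[0,0,0,250,0]])

```text
clock: 3.5
ee_pos: [0.8941, 0.0158, 0.2968]
tcp_rot: [0.526, -0.473, 0.474, -0.525]
force: [0.5, -0.2, 0.1]
gripper_width: 0.0858
```

Run:
```python
from plant import bot
o=bot.observe();print(o["q"],o["ee_pos"],o["tcp_rot"])
```

```text
[-0.11190429  0.95901131  0.18736632  0.01422981  1.89232247  1.46350006] [0.894103   0.01583552 0.29684892] [ 0.52587319 -0.47307342  0.4737431  -0.52462025]
```

Call:
move_arm(deltas=[[0,0,-30,40,0],[0,0,-60,80,0],[0,0,-90,120,0],[0,0,-120,160,0],[0,0,-150,200,0]])

```text
clock: 4.0
ee_pos: [0.8889, 0.0137, 0.3391]
tcp_rot: [0.537, -0.461, 0.462, -0.535]
force: [0.5, 0.6, 0.3]
gripper_width: 0.0852
```

Run:
```python
from plant import bot
o=bot.observe();print(o["q"],o["ee_pos"],o["tcp_rot"])
```

```text
[-0.11749175  0.91123863  0.18701426  0.0209797   1.89540686  1.46094119] [0.88885639 0.01374398 0.33914383] [ 0.5366102  -0.46087237  0.46183215 -0.53512355]
```

Call:
move_arm(deltas=[[0,0,-25,43,0],[0,0,-50,86,0],[0,0,-75,129,0],[0,0,-100,172,0],[0,0,-125,215,0]])

```text
clock: 4.5
ee_pos: [0.8911, 0.012, 0.3629]
tcp_rot: [0.546, -0.449, 0.451, -0.544]
force: [-0.1, -0.0, 0.1]
gripper_width: 0.0853
```

Call:
move_arm(deltas=[[0,0,-150,250,0],[0,0,-150,250,0],[0,0,-150,250,0],[0,0,-150,250,0],[0,0,-150,250,0]])

```text
clock: 5.0
ee_pos: [0.8881, 0.0101, 0.3968]
tcp_rot: [0.557, -0.437, 0.438, -0.554]
force: [-0.6, -0.0, -0.2]
gripper_width: 0.0852
```

Call:
move_arm(deltas=[[0,0,0,250,0],[0,0,0,250,0],[0,0,0,250,0],[0,0,0,250,0],[0,0,0,250,0]])

```text
clock: 5.5
ee_pos: [0.9289, 0.0088, 0.3575]
tcp_rot: [0.566, -0.425, 0.427, -0.564]
force: [0.2, -0.0, -0.4]
gripper_width: 0.0852
```

Call:
move_arm(deltas=[[0,0,-250,0,0],[0,0,-250,0,0],[0,0,-250,0,0],[0,0,-250,0,0],[0,0,-250,0,0]])

```text
clock: 6.0
ee_pos: [0.8176, 0.0078, 0.5324]
tcp_rot: [0.574, -0.414, 0.415, -0.572]
force: [0.4, 0.7, -0.1]
gripper_width: 0.0854
```

Call:
move_arm(deltas=[[0,0,0,250,0],[0,0,0,250,0],[0,0,0,250,0],[0,0,0,250,0],[0,0,0,250,0]])

```text
clock: 6.5
ee_pos: [0.8739, 0.0066, 0.4852]
tcp_rot: [0.582, -0.402, 0.405, -0.579]
force: [0.4, -0.0, 0.6]
gripper_width: 0.0856
```

Call:
move_arm(deltas=[[0,0,-100,250,0],[0,0,-100,250,0],[0,0,-100,250,0],[0,0,-100,250,0],[0,0,-100,250,0]])

```text
clock: 7.0
ee_pos: [0.8789, 0.0057, 0.5066]
tcp_rot: [0.592, -0.388, 0.39, -0.589]
force: [-1.1, 0.3, -0.4]
gripper_width: 0.0855
```

Call:
move_arm(deltas=[[0,0,-100,250,0],[0,0,-100,250,0],[0,0,-100,250,0],[0,0,-100,250,0],[0,0,-100,250,0]])

```text
clock: 7.5
ee_pos: [0.8822, 0.0046, 0.5259]
tcp_rot: [0.6, -0.374, 0.377, -0.598]
force: [0.2, -0.1, 1.2]
gripper_width: 0.0851
```

Call:
move_arm(deltas=[[0,0,-100,250,0],[0,0,-100,250,0],[0,0,-100,250,0],[0,0,-100,250,0],[0,0,-100,250,0]])

```text
clock: 8.0
ee_pos: [0.8822, 0.0038, 0.55]
tcp_rot: [0.609, -0.36, 0.363, -0.606]
force: [0.3, -0.2, -0.7]
gripper_width: 0.0854
```

Call:
move_arm(deltas=[[0,0,-100,250,0],[0,0,-100,250,0],[0,0,-100,250,0],[0,0,-100,250,0],[0,0,-100,250,0]])

```text
clock: 8.5
ee_pos: [0.8791, 0.003, 0.5769]
tcp_rot: [0.617, -0.346, 0.349, -0.614]
force: [-0.2, 0.4, 0.4]
gripper_width: 0.0855
```

Call:
move_arm(deltas=[[0,0,-50,250,0],[0,0,-50,250,0],[0,0,-50,250,0],[0,0,-50,250,0],[0,0,-50,250,0]])

```text
clock: 9.0
ee_pos: [0.8936, 0.0024, 0.5844]
tcp_rot: [0.625, -0.332, 0.335, -0.622]
force: [-0.4, 0.2, 1.0]
gripper_width: 0.0854
```

```bash
cat >> h.py <<'E'
from scipy.spatial.transform import Rotation as R
def st():
    o=bot.observe();M=R.from_quat(o["tcp_rot"],scalar_first=True).as_matrix()
    g=o["ee_pos"]-bot.pinch_z*M[:,1]
    print("t",o["clock"],"q",np.round(o["q"],3),"tcp",np.round(o["ee_pos"],4),"grasp",np.round(g,4),"F",np.round(o["force"],1),"w",round(o["gripper_width"],4));print(np.round(M,4))
    print("lean",np.degrees(np.arccos(-M[2,1])))
    return o,M,g
E
python3 -c "
from h import *
st()"
```

```text
t 9.0 q [-0.159  0.662  0.188  0.095  1.709  1.453] tcp [0.8936 0.0024 0.5844] grasp [0.8833 0.0023 0.6   ] F [-0.4  0.2  1. ] w 0.0854
[[ 0.0017  0.5551  0.8318]
 [-1.      0.0058 -0.0019]
 [-0.0058 -0.8318  0.5551]]
lean 33.71670982533678
```

Call:
move_arm(deltas=[[0,0,-50,250,0],[0,0,-50,250,0],[0,0,-50,250,0],[0,0,-50,250,0],[0,0,-50,250,0]])

```text
clock: 9.5
ee_pos: [0.9027, 0.0019, 0.5991]
tcp_rot: [0.633, -0.317, 0.32, -0.63]
force: [0.0, 1.0, -0.3]
gripper_width: 0.085
```

Call:
move_arm(deltas=[[0,0,0,250,0],[0,0,0,250,0],[0,0,0,250,0],[0,0,0,250,0],[0,0,0,250,0]])

```text
clock: 10.0
ee_pos: [0.9286, 0.0017, 0.5954]
tcp_rot: [0.64, -0.302, 0.306, -0.637]
force: [-0.2, 0.5, 0.1]
gripper_width: 0.0853
```

Call:
move_arm(deltas=[[0,0,0,250,0],[0,0,0,250,0],[0,0,0,250,0],[0,0,0,250,0],[0,0,0,250,0]])

```text
clock: 10.5
ee_pos: [0.9471, 0.0014, 0.6003]
tcp_rot: [0.647, -0.287, 0.29, -0.644]
force: [0.3, -0.1, -1.0]
gripper_width: 0.0852
```

Call:
move_arm(deltas=[[0,0,0,250,0],[0,0,0,250,0],[0,0,0,250,0],[0,0,0,250,0],[0,0,0,250,0]])

```text
clock: 11.0
ee_pos: [0.9598, 0.001, 0.6114]
tcp_rot: [0.654, -0.271, 0.275, -0.651]
force: [0.5, 0.5, 0.1]
gripper_width: 0.0852
```

```bash
python3 -c "
from h import *
st()"
```

```text
t 11.0 q [-0.158  0.684  0.188  0.116  1.499  1.452] tcp [0.9598 0.001  0.6114] grasp [9.467e-01 9.000e-04 6.247e-01] F [0.5 0.5 0.1] w 0.0852
[[ 0.0019  0.7018  0.7123]
 [-1.      0.0056 -0.0028]
 [-0.006  -0.7123  0.7018]]
lean 44.577356104309615
```

Call:
move_arm(deltas=[[0,-14.7,5.9,-45.5,0],[0,-29.4,11.8,-91,0],[0,-44,17.6,-136.5,0],[0,-59,23.5,-182,0],[0,-73.5,29.4,-227.5,0]])

```text
clock: 11.5
ee_pos: [0.8358, 0.0659, 0.4546]
tcp_rot: [0.654, -0.271, 0.274, -0.651]
force: [0.9, -0.6, -0.1]
gripper_width: 0.0857
```

Call:
move_arm(deltas=[[0,-14.7,5.9,-45.5,0],[0,-29.4,11.8,-91,0],[0,-44,17.6,-136.5,0],[0,-59,23.5,-182,0],[0,-73.5,29.4,-227.5,0]])

```text
clock: 12.0
ee_pos: [0.6947, 0.1403, 0.2747]
tcp_rot: [0.654, -0.271, 0.274, -0.651]
force: [0.6, -0.1, 0.2]
gripper_width: 0.085
```

```bash
cat >> h.py <<'E'
def go(target):
    o,M,g=st(); d=np.array(target)-g; print("d world",np.round(d*1e3,1),"tool mm",np.round(M.T@d*1e3,1))
E
python3 -c "
from h import *
go((.551,.2095,.121))"
```

```text
t 12.0 q [ 0.061  0.16   1.814 -0.096  0.391  1.706] tcp [0.6947 0.1403 0.2747] grasp [0.6816 0.1402 0.288 ] F [ 0.6 -0.1  0.2] w 0.085
[[ 0.0022  0.7027  0.7115]
 [-1.      0.0061 -0.003 ]
 [-0.0064 -0.7115  0.7027]]
lean 44.642575651966666
d world [-130.6   69.3 -167. ] tool mm [ -68.5   27.5 -210.5]
```

```bash
cat > fk.py <<'E'
import numpy as np
from scipy.optimize import least_squares
from scipy.spatial.transform import Rotation as R
D=[([-1.41182756,.259353,1.536154,0,1.348,-.2028],[.194589,-.513822,.230441]),([-.11408503,.8962007,.18775946,.00860079,1.99802282,1.4609],[.85047,.016867,.34796]),
([-.1119,.95901,.18737,.01423,1.89232,1.4635],[.8941,.01584,.29685]),([-.11749,.91124,.18701,.02098,1.8954,1.46094],[.88886,.01374,.33914]),
([-.159,.662,.188,.095,1.709,1.453],[.8936,.0024,.5844]),([-.158,.684,.188,.116,1.499,1.452],[.9598,.001,.6114]),([.061,.16,1.814,-.096,.391,1.706],[.6947,.1403,.2747])]
def fk(p,q):
    h,L1,L2,e,Lt,d,r0=p; Rz=lambda a:R.from_euler('z',a); Ry=lambda a:R.from_euler('y',a)
    A=Rz(q[0]);x=A.apply([r0,d,h]);A=A*Ry(q[1]);x=x+A.apply([0,0,L1]);A=A*Ry(q[2]);x=x+A.apply([e,0,L2])
    A=A*Rz(q[3])*Ry(q[4])*Rz(q[5]);x=x+A.apply([0,0,Lt]);return x,A
f=lambda p:np.concatenate([fk(p,q)[0]-t for q,t in D])
S=least_squares(f,[.3,.4,.35,0,.3,.1,0])
p=S.x
if __name__=="__main__":
    print(np.round(p,4),np.abs(S.fun).max(),np.linalg.svd(S.jac)[1])
    print(np.round(fk(p,D[-1][0])[1].as_matrix(),3))
lo=[-3.14,-.91,.19,-1.22,.22,-3.12];hi=[3.14,2.08,2.58,4.36,2.71,3.12]
T=None
def ik(x,A,q0):
    g=lambda q:np.r_[(fk(p,q)[0]-x)*10,(A.inv()*fk(p,q)[1]).as_rotvec()*3]
    s=least_squares(g,np.clip(q0,np.add(lo,1e-3),np.subtract(hi,1e-3)),bounds=(lo,hi));return s.x,s.cost
E
cat > t.py <<'E'
from fk import *
q0=D[-1][0];x0,A0=fk(p,q0);a=A0.as_matrix()[:,2];print(a)
for g in [(.551,.2095,.121),(.58,.2095,.09),(.61,.2095,.06),(.624,.2095,.047),(.624,.2095,.15),(.624,.2095,.25),(.65,.2095,.18)]:
    q,c=ik(np.array(g)+.0187*a,A0,q0);print(g,np.round(q,3),c)
# turned 180 for place: both turn directions, lean any
for s in(180,-180):
    A=A0*R.from_euler('z',s,degrees=True)
    for g in[(.637,-.0765,.30),(.637,-.0765,.129)]:
        q1=list(q0);q1[5]+=np.radians(s);q,c=ik(np.array(g)+.0187*a,A,q1);print(s,g,np.round(q,3),c)
E
python3 fk.py;python3 t.py
```

```text
[ 0.2216  0.5345  0.4259  0.06    0.3543  0.1108 -0.    ] 0.0003123841135585794 [4.7996364  4.03293365 2.64647651 1.2342997  0.90415387 0.55948663
 0.20269032]
[[-0.002  0.712  0.702]
 [ 1.    -0.003  0.006]
 [ 0.007  0.702 -0.712]]
[ 0.70246372  0.00630475 -0.71169162]
(0.551, 0.2095, 0.121) [ 0.296  0.258  2.126 -1.22   0.22   3.015] 0.03207933732573896
(0.58, 0.2095, 0.09) [ 0.285  0.351  2.062 -1.22   0.22   3.012] 0.06177314676771376
(0.61, 0.2095, 0.06) [ 0.274  0.441  1.993 -1.22   0.22   3.008] 0.09141307545013369
(0.624, 0.2095, 0.047) [ 0.269  0.481  1.961 -1.22   0.22   3.006] 0.10306632856657352
(0.624, 0.2095, 0.15) [ 0.265  0.316  2.007 -1.22   0.22   2.98 ] 0.005903459518663628
(0.624, 0.2095, 0.25) [ 0.236  0.157  1.924 -0.505  0.333  2.225] 2.638524023810512e-31
(0.65, 0.2095, 0.18) [ 0.232  0.297  1.941 -0.852  0.22   2.581] 0.0008603817463572244
180 (0.637, -0.0765, 0.3) [-0.544  0.052  2.081  1.246  0.477  3.12 ] 0.13480347608634055
180 (0.637, -0.0765, 0.129) [-0.468  0.309  2.126  1.609  0.329  2.758] 1.383766216334452e-22
-180 (0.637, -0.0765, 0.3) [-0.468  0.041  1.918  0.652  0.56  -2.488] 8.763068482729125e-24
-180 (0.637, -0.0765, 0.129) [-0.444  0.292  2.071  1.234  0.308 -3.12 ] 0.016624152731314654
```

```bash
cat > t2.py <<'E'
from fk import *
q0=D[-1][0];x0,A0=fk(p,q0);a=A0.as_matrix()[:,2]
rng=np.random.default_rng(0)
for nm,g in(("pre",(.551,.2095,.121)),("grasp",(.624,.2095,.047)),("above",(.624,.2095,.2)),("pl_hi",(.637,-.0765,.25)),("place",(.637,-.0765,.129)),("mid",(.6,.07,.25)),("low-mid",(.45,.0,.25))):
  for s in(0,180):
    A=A0*R.from_euler('z',s,degrees=True);seen=[]
    for k in range(40):
        q,c=ik(np.array(g)+.0187*a,A,[rng.uniform(-.6,.6),.3,2,rng.uniform(-1.2,4.3),.6,rng.uniform(-3,3)])
        if c<1e-8 and not any(np.abs(q-z).max()<.02 for z in seen): seen.append(q);print(nm,s,np.round(q,2))
E
python3 t2.py
```

```text
grasp 0 [ 0.24  0.52  2.1   3.73  0.29 -1.96]
grasp 180 [0.24 0.52 2.1  3.73 0.29 1.18]
above 0 [ 0.24  0.23  1.99 -0.78  0.23  2.51]
above 180 [ 0.24  0.23  1.99 -0.78  0.23 -0.63]
pl_hi 0 [-0.47  0.1   1.99  0.81  0.46  0.47]
pl_hi 180 [-0.47  0.1   1.99  0.81  0.46 -2.67]
place 0 [-0.47  0.31  2.13  1.61  0.33 -0.38]
place 180 [-0.47  0.31  2.13  1.61  0.33  2.76]
mid 0 [-0.12  0.03  2.07  0.33  0.28  1.17]
mid 180 [-0.12  0.03  2.07  0.33  0.28 -1.97]
low-mid 0 [-0.55 -0.33  2.35  0.77  0.57  0.47]
low-mid 180 [-0.55 -0.33  2.35  0.77  0.57 -2.67]
```

```bash
cat > t3.py <<'E'
from fk import *
q0=D[-1][0];x0,A0=fk(p,q0);a=A0.as_matrix()[:,2]
for x in(.55,.637,.75):
  print("x",x,"cells q4/q5 ; rows z, cols y",[.21,.15,.1,.05,0,-.08,-.16])
  for z in(.05,.1,.13,.17,.21,.25,.3):
    L=[]
    for y in(.21,.15,.1,.05,0,-.08,-.16):
        b=None
        for q4 in(-.8,.5,1.6,2.6,3.7):
            q,c=ik(np.array((x,y,z))+.0187*a,A0,[y,.3,2,q4,.35,1.5-q4])
            if c<1e-7:b=q;break
        L.append("   --    " if b is None else "%5.2f/%.2f"%(b[3],b[4]))
    print(z,L)
E
python3 t3.py
```

```text
x 0.55 cells q4/q5 ; rows z, cols y [0.21, 0.15, 0.1, 0.05, 0, -0.08, -0.16]
0.05 [' 3.69/0.38', ' 3.33/0.40', ' 3.06/0.43', ' 2.80/0.46', ' 2.56/0.49', ' 2.21/0.53', ' 1.91/0.57']
0.1 [' 3.99/0.26', ' 3.47/0.23', ' 3.00/0.25', ' 2.59/0.29', ' 2.27/0.34', ' 1.90/0.44', ' 1.64/0.53']
0.13 ['   --    ', '   --    ', '   --    ', '   --    ', ' 1.97/0.28', ' 1.66/0.42', ' 1.47/0.53']
0.17 ['   --    ', '   --    ', '   --    ', '   --    ', ' 1.44/0.26', ' 1.35/0.43', ' 1.26/0.56']
0.21 ['-0.87/0.25', '   --    ', '   --    ', '   --    ', ' 1.00/0.31', ' 1.08/0.47', ' 1.08/0.61']
0.25 ['-0.61/0.34', '-0.28/0.27', ' 0.13/0.27', ' 0.50/0.31', ' 0.73/0.40', ' 0.89/0.55', ' 0.94/0.68']
0.3 ['-0.45/0.46', '-0.19/0.42', ' 0.09/0.41', ' 0.35/0.45', ' 0.55/0.52', ' 0.73/0.65', ' 0.82/0.77']
x 0.637 cells q4/q5 ; rows z, cols y [0.21, 0.15, 0.1, 0.05, 0, -0.08, -0.16]
0.05 [' 3.76/0.27', ' 3.36/0.27', ' 3.04/0.29', ' 2.76/0.32', ' 2.51/0.35', ' 2.16/0.41', ' 1.87/0.46']
0.1 ['   --    ', '   --    ', '   --    ', '   --    ', ' 2.17/0.25', ' 1.83/0.35', ' 1.60/0.44']
0.13 ['   --    ', '   --  
[... 562 characters left out ...]
'   --    ', '   --    ', '   --    ', '   --    ', '   --    ', ' 1.90/0.28', ' 1.65/0.36']
0.1 ['   --    ', '   --    ', '   --    ', '   --    ', '   --    ', ' 1.50/0.27', ' 1.37/0.36']
0.13 ['   --    ', '   --    ', '   --    ', '   --    ', '   --    ', ' 1.26/0.28', ' 1.21/0.38']
0.17 ['-0.59/0.22', '   --    ', '   --    ', '   --    ', '   --    ', ' 0.99/0.32', ' 1.02/0.42']
0.21 ['-0.43/0.30', '-0.18/0.25', ' 0.10/0.24', ' 0.38/0.25', ' 0.60/0.29', ' 0.79/0.38', ' 0.87/0.48']
0.25 ['-0.33/0.38', '-0.13/0.34', ' 0.07/0.33', ' 0.28/0.34', ' 0.46/0.37', ' 0.65/0.45', ' 0.75/0.54']
0.3 ['-0.26/0.49', '-0.10/0.46', ' 0.06/0.45', ' 0.21/0.46', ' 0.35/0.48', ' 0.53/0.54', ' 0.64/0.63']
```

Call:
move_arm(deltas=[[0,34,-27.5,-24,0],[0,68,-55,-48,0],[0,102,-82.5,-72,0],[0,136,-110,-96,0],[0,170,-137,-121,0]])

```text
clock: 12.5
ee_pos: [0.5197, -0.0248, 0.2876]
tcp_rot: [0.655, -0.271, 0.273, -0.651]
force: [-1.1, -2.1, 0.0]
gripper_width: 0.0856
```

Call:
move_arm(deltas=[[0,0,24,-35,0],[0,0,48,-70,0],[0,0,73,-106,0],[0,0,97,-141,0],[0,1,121,-176,0]])

```text
clock: 13.0
ee_pos: [0.4974, -0.0189, 0.1408]
tcp_rot: [0.661, -0.266, 0.273, -0.647]
force: [0.8, 0.8, -0.2]
gripper_width: 0.0856
```

Run:
```python
from h import *
import pickle
go((.48,.2095,.09))
t=pickle.load(open("i0.pkl","rb"))["top"];X=cloud(t).reshape(-1,3);hsv=cv2.cvtColor(t["color"],cv2.COLOR_RGB2HSV).reshape(-1,3)
m=(hsv[:,0]>100)&(hsv[:,0]<130)&(hsv[:,1]>120)&(X[:,1]>0)&(X[:,2]<.1)&(X[:,0]>.3);Y=X[m];print("blue",len(Y),np.percentile(Y,[2,98],axis=0).round(3))
```

```text
t 13.0 q [-0.572 -0.009  2.456  1.566  0.415 -0.423] tcp [ 0.4974 -0.0189  0.1408] grasp [ 0.4841 -0.0193  0.154 ] F [ 0.8  0.8 -0.2] w 0.0856
[[ 0.0142  0.7095  0.7046]
 [-0.9998  0.0221 -0.0022]
 [-0.0171 -0.7044  0.7096]]
lean 45.220650287117294
d world [ -4.1 228.8 -64. ] tool mm [-227.7   47.2  -48.8]
blue 410 [[0.447 0.11  0.035]
 [0.489 0.209 0.047]]
```

Call:
move_arm(deltas=[[0,0,0,0,0],[0,0,0,0,0]])

```text
clock: 13.2
ee_pos: [0.4979, -0.0184, 0.1415]
tcp_rot: [0.661, -0.265, 0.274, -0.646]
force: [-0.0, -0.7, 0.9]
gripper_width: 0.0856
```

Run:
```python
from h import *
go((.51,.2095,.09))
```

```text
t 13.2 q [-0.571 -0.011  2.453  1.553  0.415 -0.407] tcp [ 0.4979 -0.0184  0.1415] grasp [ 0.4847 -0.0189  0.1547] F [-0.  -0.7  0.9] w 0.0856
[[ 0.0146  0.7087  0.7054]
 [-0.9997  0.0242 -0.0035]
 [-0.0196 -0.7051  0.7088]]
lean 45.160601652805624
d world [ 25.3 228.4 -64.7] tool mm [-226.6   69.1  -28.8]
```

Call:
move_arm(deltas=[[0,0,16,-7,0],[0,1,32,-14,0],[0,1,48,-21,0],[0,2,63,-28,0],[0,2,63,-28,0]])

```text
clock: 13.7
ee_pos: [0.524, -0.0187, 0.077]
tcp_rot: [0.662, -0.265, 0.274, -0.646]
force: [-0.6, 0.3, 0.1]
gripper_width: 0.0855
```

Call:
move_arm(deltas=[[0,-25,0.6,0,0],[0,-50,1,0,0],[0,-75,2,0,0],[0,-100,2.5,0,0],[0,-100,2.5,0,0]])

```text
clock: 14.2
ee_pos: [0.5238, 0.0847, 0.0796]
tcp_rot: [0.664, -0.264, 0.272, -0.645]
force: [-0.5, -0.7, 0.2]
gripper_width: 0.0851
```

Run:
```python
from h import *
go((.51,.2095,.085))
```

```text
t 14.2 q [-0.136  0.251  2.453  2.788  0.369 -1.335] tcp [0.5238 0.0847 0.0796] grasp [0.5104 0.0842 0.0927] F [-0.5 -0.7  0.2] w 0.0851
[[ 2.040e-02  7.122e-01  7.017e-01]
 [-9.996e-01  2.860e-02  1.000e-04]
 [-2.000e-02 -7.014e-01  7.124e-01]]
lean 45.45715483047529
d world [ -0.4 125.3  -7.7] tool mm [-125.1    8.6   -5.8]
```

Call:
move_arm(deltas=[[0,-25,2,-1,0],[0,-50,4,-2,0],[0,-75,5,-3,0],[0,-100,7,-5,0],[0,-125,8.5,-6,0]])

```text
clock: 14.7
ee_pos: [0.5246, 0.2076, 0.0714]
tcp_rot: [0.662, -0.263, 0.273, -0.646]
force: [0.8, -0.3, -0.1]
gripper_width: 0.0852
```

Run:
```python
from h import *
go((.56,.2095,.068))
go((.624,.2095,.048))
im=bot.get_image("side");save(im,"d.png",(170,180,330,320),4)
```

```text
t 14.7 q [ 0.295  0.337  2.329  3.7    0.351 -1.889] tcp [0.5246 0.2076 0.0714] grasp [0.5113 0.2071 0.0845] F [ 0.8 -0.3 -0.1] w 0.0852
[[ 0.0153  0.7124  0.7016]
 [-0.9997  0.0257 -0.0043]
 [-0.0211 -0.7013  0.7126]]
lean 45.46956023426959
d world [ 48.7   2.4 -16.5] tool mm [-1.3 46.4 22.4]
t 14.7 q [ 0.295  0.337  2.329  3.7    0.351 -1.889] tcp [0.5246 0.2076 0.0714] grasp [0.5113 0.2071 0.0845] F [ 0.8 -0.3 -0.1] w 0.0852
[[ 0.0153  0.7124  0.7016]
 [-0.9997  0.0257 -0.0043]
 [-0.0211 -0.7013  0.7126]]
lean 45.46956023426959
d world [112.7   2.4 -36.5] tool mm [1.00e-01 1.06e+02 5.31e+01]
```

View pics/d.png

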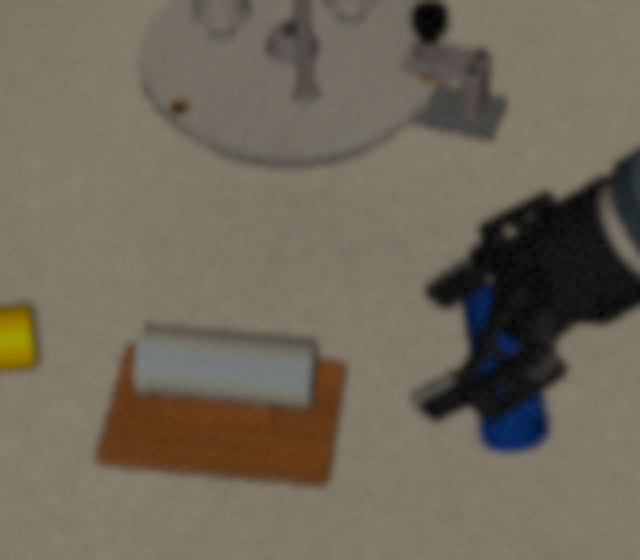

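The crop shows the open fingers at about (450,335), straddling the cup's line and above the blue look-alike. The cup in the rest at (225,365) hasn't moved.

Call:
move_arm(deltas=[[0,-0.5,23,11,0],[0,-1,46,22,0],[0,-0.5,69,33,0],[0,0,90,44,0],[0,0,105.5,53,0]])

```text
clock: 15.25
ee_pos: [0.6383, 0.2079, 0.0344]
tcp_rot: [0.662, -0.264, 0.273, -0.647]
force: [-0.5, 0.2, 0.6]
gripper_width: 0.0856
```

Run:
```python
from h import *
go((.624,.2095,.049))
```

```text
t 15.25 q [ 0.219  0.523  2.114  3.585  0.309 -1.838] tcp [0.6383 0.2079 0.0344] grasp [0.6249 0.2075 0.0475] F [-0.5  0.2  0.6] w 0.0856
[[ 0.0149  0.7123  0.7017]
 [-0.9997  0.0246 -0.0038]
 [-0.02   -0.7014  0.7124]]
lean 45.45724331865541
d world [-0.9  2.   1.5] tool mm [-2.1 -1.7  0.4]
```

Call:
move_arm(deltas=[[0,-2,-1,0,0],[0.3,-2,-1,0,0],[0.6,-2,-1,0,0],[1,-2,-1,0,0],[1,-2,-1,0,0]], newtons=40)

```text
clock: 15.75
ee_pos: [0.6335, 0.2096, 0.034]
tcp_rot: [0.661, -0.265, 0.273, -0.647]
force: [-6.3, -8.0, 7.6]
gripper_width: 0.0437
```

Call:
move_arm(deltas=[[1,0,0,0,0],[1,0,0,0,0],[1,0,0,0,0]])

```text
clock: 16.05
ee_pos: [0.6336, 0.2096, 0.034]
tcp_rot: [0.661, -0.265, 0.273, -0.647]
force: [-6.7, -8.1, 8.1]
gripper_width: 0.0437
```

Call:
move_arm(deltas=[[1,0,-8,2,0],[1,0,-15.5,4.4,0],[1,-1,-45,-10,0],[1,-2,-75,-24,0],[1,-2.4,-103,-38,0]])

```text
clock: 16.55
ee_pos: [0.5328, 0.2109, 0.0794]
tcp_rot: [0.661, -0.266, 0.274, -0.646]
force: [-0.1, 0.2, -0.3]
gripper_width: 0.0436
```

Run:
```python
from h import *
go((.52,.0,.105))
im=bot.get_image("side");save(im,"e.png",(150,160,330,320),4)
```

```text
t 16.55 q [ 0.298  0.322  2.299  3.79   0.311 -1.981] tcp [0.5328 0.2109 0.0794] grasp [0.5195 0.2105 0.0926] F [-0.1  0.2 -0.3] w 0.0436
[[ 0.0159  0.709   0.7051]
 [-0.9997  0.0243 -0.0018]
 [-0.0184 -0.7048  0.7091]]
lean 45.18339187227458
d world [   0.5 -210.5   12.4] tool mm [210.2 -13.5   9.5]
```

View pics/e.png

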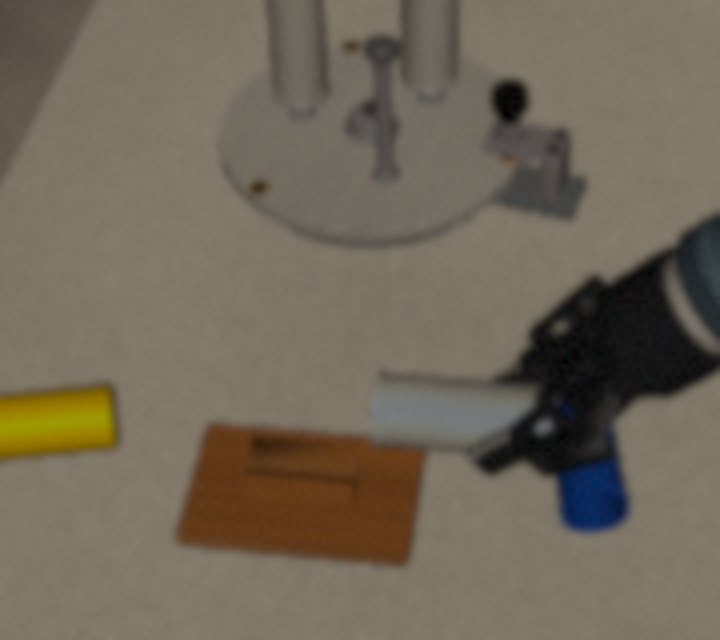

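The cup is gripped and level at (450,410), clear of the rest, and the blue cup hasn't moved. I'll go right, staying low and close in.

Call:
move_arm(deltas=[[1,23,-6.6,-3.8,0],[1,46,-13,-7.6,0],[1,69,-20,-11.4,0],[1,92,-26.5,-15,0],[1,115,-33,-19,0]])

```text
clock: 17.1
ee_pos: [0.4988, 0.0948, 0.087]
tcp_rot: [0.662, -0.266, 0.273, -0.646]
force: [0.0, 0.4, 0.1]
gripper_width: 0.0437
```

Call:
move_arm(deltas=[[1,23,-6.6,-3.8,0],[1,46,-13,-7.6,0],[1,69,-20,-11.4,0],[1,92,-26.5,-15,0],[1,115,-33,-19,0]])

```text
clock: 17.6
ee_pos: [0.4668, -0.0221, 0.0963]
tcp_rot: [0.661, -0.267, 0.273, -0.646]
force: [0.6, 1.1, -0.1]
gripper_width: 0.0435
```

Run:
```python
from h import *
go((.45,-.06,.28))
```

```text
t 17.6 q [-0.672  0.094  2.581  1.914  0.509 -0.905] tcp [ 0.4668 -0.0221  0.0963] grasp [ 0.4536 -0.0225  0.1095] F [ 0.6  1.1 -0.1] w 0.0435
[[ 1.620e-02  7.078e-01  7.062e-01]
 [-9.997e-01  2.330e-02 -4.000e-04]
 [-1.670e-02 -7.061e-01  7.080e-01]]
lean 45.085515559064305
d world [ -3.6 -37.5 170.5] tool mm [  34.6 -123.8  118.2]
```

Call:
move_arm(deltas=[[1,0,-18,30,0],[1,7,-36,60,0],[1,16,-54,90,0],[1,26,-72,122,0],[1,35,-88,153,0]])

```text
clock: 18.1
ee_pos: [0.5036, -0.043, 0.2245]
tcp_rot: [0.664, -0.265, 0.274, -0.644]
force: [1.0, 0.8, -0.7]
gripper_width: 0.0438
```

Call:
move_arm(deltas=[[1,0,0,0,8.5],[1,0,0,0,17],[1,0,0,0,25.5],[1,0,0,0,34],[1,0,0,0,42.5]])

```text
clock: 18.6
ee_pos: [0.5045, -0.0431, 0.2246]
tcp_rot: [-0.519, 0.011, -0.496, 0.696]
force: [0.8, 0.4, -0.7]
gripper_width: 0.0436
```

Call:
move_arm(deltas=[[1,0,0,0,8.5],[1,0,0,0,17],[1,0,0,0,25.5],[1,0,0,0,34],[1,0,0,0,42.5]])

```text
clock: 19.1
ee_pos: [0.5045, -0.0431, 0.2245]
tcp_rot: [-0.303, -0.242, -0.651, 0.653]
force: [-0.1, -0.0, -1.0]
gripper_width: 0.0437
```

Run:
```python
from h import *
go((.5,-.06,.28))
```

```text
t 19.1 q [-0.654 -0.185  2.304  0.966  0.588  1.681] tcp [ 0.5045 -0.0431  0.2245] grasp [ 0.4912 -0.0437  0.2377] F [-0.1 -0.  -1. ] w 0.0437
[[-0.6992  0.7105  0.0794]
 [-0.0817  0.031  -0.9962]
 [-0.7103 -0.703   0.0364]]
lean 45.33426563499265
d world [  8.8 -16.3  42.3] tool mm [-34.8 -24.   18.5]
```

Call:
move_arm(deltas=[[1,0,0,0,8.5],[1,0,0,0,17],[1,0,0,0,25.5],[1,0,0,0,34],[1,0,0,0,42]])

```text
clock: 19.6
ee_pos: [0.5045, -0.0431, 0.2245]
tcp_rot: [0.05, 0.459, 0.716, -0.523]
force: [-0.2, -1.1, -0.8]
gripper_width: 0.0437
```

Call:
move_arm(deltas=[[1,0,0,0,8.5],[1,0,0,0,17],[1,0,0,0,25.5],[1,0,0,0,34],[1,0,0,0,34]])

```text
clock: 20.1
ee_pos: [0.5046, -0.0432, 0.2245]
tcp_rot: [-0.16, 0.591, 0.7, -0.367]
force: [-0.0, -0.7, -0.8]
gripper_width: 0.0437
```

```bash
cat > t4.py <<'E'
from h import *
import fk
o,M,g=st()
# tool->fk flange frame map
Af=fk.fk(fk.p,o["q"])[1]; print("fk err",(fk.fk(fk.p,o["q"])[0]-o["ee_pos"])*1e3)
C=Af.inv()*R.from_matrix(M)   # fk frame -> tool
Mg=R.from_quat([.661,-.265,.273,-.647],scalar_first=True).as_matrix()
ct=Mg.T@np.array([np.cos(.03),np.sin(.03),0]); print("cup dir in tool",ct.round(3),"now world",(M@ct).round(3))
P=np.array([.6375,-.0765,.159])
for s in(-.03,-.015,0,.02,.04,.06,.08,.105):
    best=None
    for tau in np.arange(0,40,1.):
        A=R.from_matrix(M)*R.from_euler('y',tau,degrees=True); u=A.apply(ct)
        gg=P+(s-.075)*u; x=gg+.0187*A.as_matrix()[:,1]
        q0=o["q"].copy();q0[3]=1.2;q0[0]=-.45
        q,c=fk.ik(x,A*C.inv(),q0)
        if c<1e-7 and q[5]<3.1:
            t=np.degrees(np.arccos(-u[2]))
            if best is None or t<best[1]: best=(tau,t,gg,q,u)
    if best: print(s,"turn",best[0],"tilt %.1f"%best[1],best[2].round(4),best[3].round(3),best[4].round(3))
    else: print(s,"none")
E
python3 t4.py
```

```text
t 20.1 q [-0.654 -0.185  2.304  0.966  0.588  3.003] tcp [ 0.5046 -0.0432  0.2245] grasp [ 0.4913 -0.0438  0.2377] F [-0.  -0.7 -0.8] w 0.0437
[[-0.2493  0.7105 -0.658 ]
 [ 0.9453  0.031  -0.3246]
 [-0.2103 -0.703  -0.6794]]
lean 45.3335473549049
fk err [ 0.15660776 -0.06740206  0.00302149]
cup dir in tool [-0.016  0.711  0.703] now world [ 0.046 -0.221 -0.974]
-0.03 none
-0.015 none
0 none
0.02 turn 4.0 tilt 10.3 [ 0.6356 -0.0669  0.2131] [-0.47   0.153  2.052  1.053  0.414  3.091] [ 0.034 -0.175 -0.984]
0.04 turn 12.0 tilt 4.6 [ 0.6369 -0.0737  0.1939] [-0.484  0.19   2.069  1.166  0.4    3.098] [ 0.018 -0.079 -0.997]
0.06 turn 18.0 tilt 0.7 [ 0.6373 -0.0764  0.174 ] [-0.489  0.226  2.088  1.294  0.385  3.061] [ 0.011 -0.006 -1.   ]
0.08 turn 18.0 tilt 0.7 [ 0.6376 -0.0765  0.154 ] [-0.489  0.264  2.107  1.434  0.373  2.909] [ 0.011 -0.006 -1.   ]
0.105 turn 18.0 tilt 0.7 [ 0.6378 -0.0767  0.129 ] [-0.489  0.315  2.128  1.619  0.37   2.711] [ 0.011 -0.006 -1.   ]
```

```bash
cat > cupfit.py <<'E'
from h import *
from scipy.optimize import least_squares
def cupfit(ct,tag,view=True):
    o,M,g=st(); u0=M@ct; pts=[]; pc=[]
    for n in("top","side"):
        im=bot.get_image(n);X=cloud(im).reshape(-1,3);V=im["color"].reshape(-1,3).astype(float)
        r=X-g;al=r@u0;d=np.linalg.norm(r-al[:,None]*u0,axis=1)
        m=(d<.032)&(al>-.05)&(al<.09)&(V.max(1)>70)&(V.max(1)-V.min(1)<50)
        Y=X[m];al=al[m]
        if len(Y)<20: print(n,"few",len(Y));continue
        # side wall
        def f(p,Y=Y):
            u=u0+np.r_[p[2],p[3],0];u/=np.linalg.norm(u);c=g+np.r_[p[0],p[1],0];q=Y-c
            return np.linalg.norm(q-(q@u)[:,None]*u,axis=1)-.022
        w=(al>-.02)&(al<.07)
        S=least_squares(lambda p:np.r_[f(p)[w]*1e3,p[2:]*10],[0,0,0,0],loss="soft_l1",f_scale=2)
        print(n,len(Y),w.sum(),"axis off at g mm",(S.x[:2]*1e3).round(1),"dir dev",S.x[2:].round(3),"along pct 1/99 mm",(np.percentile(al,[1,3,97,99])*1e3).round(1),"rms",(np.sqrt(np.mean(f(S.x)[w]**2))*1e3).round(1))
        save(im,tag+n+".png",{"top":(250,130,390,240),"side":(180,90,340,216)}[n],5)
E
python3 - <<'E'
from cupfit import *
cupfit(np.array([-.016,.711,.703]),"f")
E
```

```text
t 20.1 q [-0.654 -0.185  2.304  0.966  0.588  3.003] tcp [ 0.5046 -0.0432  0.2245] grasp [ 0.4913 -0.0438  0.2377] F [-0.  -0.7 -0.8] w 0.0437
[[-0.2493  0.7105 -0.658 ]
 [ 0.9453  0.031  -0.3246]
 [-0.2103 -0.703  -0.6794]]
lean 45.3335473549049
top 333 32 axis off at g mm [ 3.  -2.4] dir dev [ 0.174 -0.619] along pct 1/99 mm [-46.4 -38.   -0.3  14.7] rms 3.6
side 443 217 axis off at g mm [-4.6  0.7] dir dev [ 0.012 -0.02 ] along pct 1/99 mm [-37.5 -36.7  71.8  72.8] rms 2.2
```

View pics/fside.png

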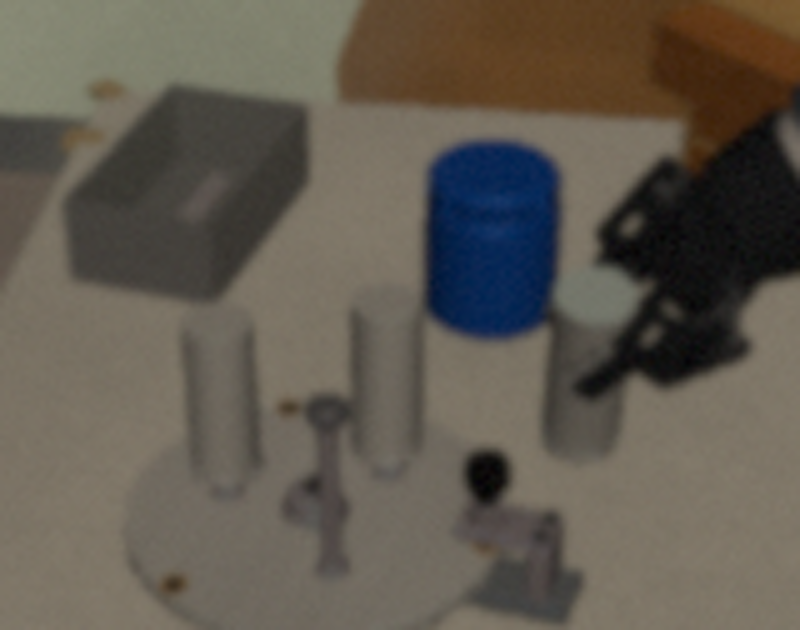

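The side crop shows the cup mouth-down at (585,365), tilted about 13° towards the canister. The empty peg's cap is at (327,410), and everything else is undisturbed.

```bash
cat > plan.py <<'E'
from h import *
import fk,sys
ct=np.array([-.016,.711,.703])
def plan(P,ss,qmax=3.09):
    o,M,g=st(); Af=fk.fk(fk.p,o["q"])[1]; C=Af.inv()*R.from_matrix(M); out=[]
    for s in ss:
        best=None
        for tau in np.arange(-25,45,1.):
            A=R.from_matrix(M)*R.from_euler('y',tau,degrees=True);u=A.apply(ct);a=A.as_matrix()[:,1]
            w=np.array(P)+(s-.0725)*u; gg=w+.0065*(a-(a@u)*u)
            q0=o["q"].copy();q0[3]=1.2;q0[0]=-.45
            q,c=fk.ik(gg+.0187*a,A*C.inv(),q0)
            if c<1e-7 and q[5]<qmax:
                t=np.degrees(np.arccos(-u[2]))
                if best is None or t<best[1]: best=(tau,t,gg,q)
        if best is None: print(s,"none");continue
        print("s",s,"tilt %.1f"%best[1],"turn",best[0],"shift mm",(M.T@(best[2]-g)*1e3).round(1),"g",best[2].round(4),"q",best[3].round(2))
E
python3 -c "
from plan import *
plan((.637,-.076,.159),(-.04,-.025,-.01,.0,.015))"
```

```text
t 20.2 q [-0.654 -0.185  2.304  0.966  0.588  2.997] tcp [ 0.5047 -0.0433  0.2245] grasp [ 0.4914 -0.0439  0.2376] F [ 0.9 -0.7  0. ] w 0.0434
[[-0.2525  0.7104 -0.6569]
 [ 0.9437  0.031  -0.3293]
 [-0.2136 -0.7031 -0.6783]]
lean 45.32598701569701
s -0.04 tilt 24.4 turn -16.0 shift mm [ -25.8   81.  -110.4] g [ 0.6279 -0.0294  0.2611] q [-0.39  0.06  2.02  0.77  0.44  3.09]
s -0.025 tilt 21.6 turn -12.0 shift mm [ -33.7   91.6 -101.6] g [ 0.6318 -0.0394  0.2493] q [-0.41  0.08  2.02  0.84  0.43  3.08]
s -0.01 tilt 18.2 turn -7.0 shift mm [-41.4 102.3 -92.4] g [ 0.6352 -0.0494  0.2372] q [-0.43  0.11  2.03  0.91  0.42  3.08]
s 0.0 tilt 15.4 turn -3.0 shift mm [-46.2 109.4 -85.8] g [ 0.6372 -0.0558  0.2288] q [-0.44  0.13  2.03  0.96  0.42  3.09]
s 0.015 tilt 11.9 turn 2.0 shift mm [-50.8 120.1 -75.4] g [ 0.6391 -0.0633  0.2152] q [-0.46  0.15  2.04  1.03  0.41  3.08]
```

Call:
move_arm(deltas=[[1,-11,-7,-33,-8],[1,-20,25,-60,-12],[1,-28,60,-82,-12],[1,-34,92,-102,-12],[1,-34,92,-102,-12]])

```text
clock: 20.7
ee_pos: [0.6489, -0.0397, 0.2347]
tcp_rot: [-0.085, 0.548, 0.713, -0.428]
force: [0.5, 0.5, -1.2]
gripper_width: 0.0438
```

Run:
```python
from plan import *
from cupfit import cupfit
plan((.637,-.076,.159),(-.025,-.005,.01,.025,.04,.055))
cupfit(ct,"g")
a=cv2.imread("pics/gtop.png");b=cv2.imread("pics/gside.png")
h=300;cv2.imwrite("pics/gg.png",np.hstack([cv2.resize(a,(400,314)),cv2.resize(b,(400,314))]))
```

```text
t 20.7 q [-0.408  0.094  2.014  0.841  0.43   3.077] tcp [ 0.6489 -0.0397  0.2347] grasp [ 0.6357 -0.0403  0.2479] F [ 0.5  0.5 -1.2] w 0.0438
[[-0.3843  0.7094 -0.5908]
 [ 0.8549  0.032  -0.5177]
 [-0.3484 -0.704  -0.6188]]
lean 45.24718140313042
s -0.025 tilt 21.6 turn 0.0 shift mm [ 1.5 -3.7  0.9] g [ 0.6319 -0.0396  0.2494] q [-0.41  0.08  2.02  0.84  0.43  3.08]
s -0.005 tilt 16.7 turn 7.0 shift mm [-5.8 10.5 15.3] g [ 0.6363 -0.0528  0.2331] q [-0.44  0.12  2.03  0.93  0.42  3.09]
s 0.01 tilt 13.2 turn 12.0 shift mm [-8.9 21.2 26.3] g [ 0.6385 -0.0608  0.2198] q [-0.45  0.15  2.04  1.    0.41  3.08]
s 0.025 tilt 9.7 turn 17.0 shift mm [-10.   31.8  37.4] g [ 0.64   -0.0672  0.2058] q [-0.47  0.17  2.05  1.08  0.4   3.07]
s 0.04 tilt 5.5 turn 23.0 shift mm [-9.8 42.5 48.5] g [ 0.6409 -0.0723  0.1914] q [-0.48  0.2   2.06  1.17  0.39  3.08]
s 0.055 tilt 1.3 turn 29.0 shift mm [-7.3 53.2 58.9] g [ 0.6414 -0.0753  0.1765] q [-0.48  0.23  2.08  1.26  0.38  3.08]
t 20.7 q [-0.408  0.094  2.014  0.841  0.43   3.077] tcp [ 0.6489 -0.0397  0.2347] grasp [ 0.6357 -0.0403  0.2479] F [ 0.5  0.5 -1.2] w 0.0438
[[-0.3843  0.7094 -0.5908]
 [ 0.8549  0.032  -0.5177]
 [-0.3484 -0.704  -0.6188]]
lean 45.24718140313042
top 297 21 axis off at g mm [  2.4 -11.5] dir dev [ 0.279 -0.87 ] along pct 1/99 mm [-38.2 -37.6  -6.1   2.2] rms 2.4
side 365 137 axis off at g mm [-3.8  0.2] dir dev [-0.036 -0.006] along pct 1/99 mm [-38.5 -37.7  70.1  71.9] rms 2.8
```

View pics/gg.png

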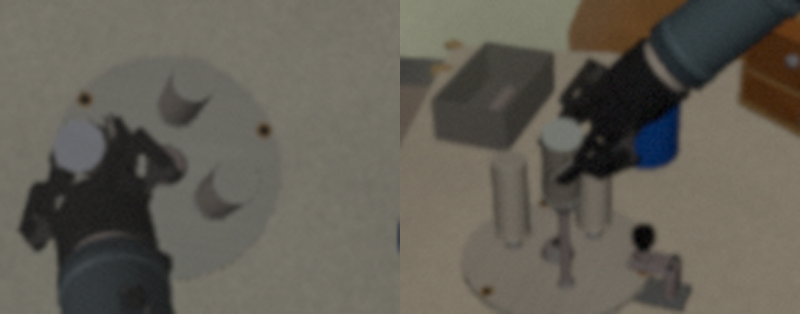

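The top half shows the cup's closed end at (78,145), with the right finger at (150,160), clear of the drying cups. The side half shows the mouth just above the peg's cap, near (563,205).

Run:
```python
from plan import *
o,M,g=st();u=M@ct;a=M[:,1];E=g-.0065*(a-(a@u)*u)-.0375*u;print("pred E",E.round(4))
for n in("top","side"):
    im=bot.get_image(n);C=cloud(im);r=C-E;al=r@u;d=np.linalg.norm(r-al[...,None]*u,axis=-1);v=im["color"].max(2)
    m=((np.abs(al)<.006)&(d<.034)&(v>85)).astype(np.uint8)
    c=max(cv2.findContours(m,0,2)[0],key=cv2.contourArea);(x,y),ax,an=cv2.fitEllipse(cv2.convexHull(c))
    X=C[m>0];e=onplane(im,[(x,y)],E[2])[0]
    print(n,"ell",round(x,1),round(y,1),np.round(ax,1),"on plane dE mm",((e-E)*1e3).round(1),"cloud mean dE",((X.mean(0)-E)*1e3).round(1),m.sum())
```

```text
t 20.8 q [-0.41   0.088  2.02   0.84   0.433  3.077] tcp [ 0.6458 -0.039   0.2347] grasp [ 0.6325 -0.0397  0.2479] F [-0.6  0.3 -0.9] w 0.044
[[-0.3845  0.7086 -0.5916]
 [ 0.8555  0.0327 -0.5167]
 [-0.3468 -0.7048 -0.6188]]
lean 45.18441215669978
pred E [ 0.6248 -0.0282  0.2831]
top ell 277.2 181.4 [17.1 18.6] on plane dE mm [2.5 0.6 0. ] cloud mean dE [ 2.7  0.8 -2.6] 251
side ell 245.1 143.8 [13.6 16. ] on plane dE mm [-0.4  4.1  0. ] cloud mean dE [ 0.3  0.4 -2.4] 175
```

```bash
python3 -c "
from plan import *
plan((.636,-.076,.159),(-.005,.01,.025,.04,.055))"
```

```text
t 20.9 q [-0.411  0.085  2.021  0.84   0.433  3.078] tcp [ 0.645  -0.0395  0.2357] grasp [ 0.6317 -0.0401  0.2489] F [-0.5  0.2 -1.1] w 0.0438
[[-0.3823  0.7096 -0.5918]
 [ 0.8563  0.0314 -0.5155]
 [-0.3472 -0.7039 -0.6197]]
lean 45.26061356956484
s -0.005 tilt 16.6 turn 7.0 shift mm [-6.9 13.3 14.2] g [ 0.6354 -0.0529  0.2331] q [-0.44  0.12  2.03  0.93  0.42  3.09]
s 0.01 tilt 13.1 turn 12.0 shift mm [-10.   24.   25.3] g [ 0.6375 -0.0609  0.2198] q [-0.45  0.14  2.04  1.    0.41  3.08]
s 0.025 tilt 9.6 turn 17.0 shift mm [-11.1  34.6  36.4] g [ 0.639  -0.0673  0.2058] q [-0.47  0.17  2.05  1.09  0.4   3.07]
s 0.04 tilt 5.4 turn 23.0 shift mm [-10.9  45.3  47.4] g [ 0.6399 -0.0724  0.1914] q [-0.48  0.2   2.06  1.17  0.39  3.08]
s 0.055 tilt 1.3 turn 29.0 shift mm [-8.4 56.  57.9] g [ 0.6404 -0.0754  0.1765] q [-0.48  0.23  2.08  1.27  0.38  3.07]
```

Call:
move_arm(deltas=[[1,-3.5,7,7,3],[1,-7,13,14,6.5],[1,-10,24,25,11.5],[1,-10,24,25,11.5]])

```text
clock: 21.3
ee_pos: [0.6505, -0.0614, 0.2063]
tcp_rot: [-0.158, 0.59, 0.7, -0.37]
force: [-0.4, 0.6, -1.6]
gripper_width: 0.0436
```

```bash
python3 -c "
from plan import *
plan((.636,-.076,.159),(.01,.0175,.025,.0325,.04,.05,.06))"
```

```text
t 21.3 q [-0.455  0.145  2.041  1.004  0.413  3.076] tcp [ 0.6505 -0.0614  0.2063] grasp [ 0.6372 -0.062   0.2194] F [-0.4  0.6 -1.6] w 0.0436
[[-0.2535  0.7093 -0.6577]
 [ 0.9431  0.0298 -0.3312]
 [-0.2153 -0.7042 -0.6765]]
lean 45.23119981443468
s 0.01 tilt 13.4 turn 0.0 shift mm [ 1.2  0.  -0.8] g [ 0.6375 -0.0606  0.2197] q [-0.45  0.14  2.04  1.    0.41  3.08]
s 0.0175 tilt 11.3 turn 3.0 shift mm [-1.2  5.4  4.4] g [ 0.6384 -0.0644  0.2129] q [-0.46  0.16  2.05  1.04  0.41  3.09]
s 0.025 tilt 9.2 turn 6.0 shift mm [-2.9 10.7  9.8] g [ 0.6391 -0.0676  0.2059] q [-0.47  0.17  2.05  1.08  0.4   3.09]
s 0.0325 tilt 7.8 turn 8.0 shift mm [-3.6 16.  15.2] g [ 0.6395 -0.0699  0.1986] q [-0.47  0.18  2.06  1.13  0.4   3.07]
s 0.04 tilt 5.7 turn 11.0 shift mm [-4.3 21.4 20.6] g [ 0.6399 -0.0722  0.1914] q [-0.48  0.2   2.06  1.17  0.39  3.07]
s 0.05 tilt 2.9 turn 15.0 shift mm [-4.4 28.5 27.8] g [ 0.6403 -0.0745  0.1815] q [-0.48  0.22  2.07  1.23  0.38  3.07]
s 0.06 tilt 0.6 turn 19.0 shift mm [-3.6 35.6 34.9] g [ 0.6404 -0.0758  0.1715] q [-0.48  0.24  2.08  1.3   0.38  3.07]
```

No contact so far. I'll keep lowering while turning.

Call:
move_arm(deltas=[[1,-1.2,5.4,4.4,3],[1,-2.9,10.7,9.8,5.7],[1,-3.6,16,15,8],[1,-4.3,21.4,20.6,11],[1,-4.4,28.5,27.8,14.8]])

```text
clock: 21.8
ee_pos: [0.6549, -0.0732, 0.1708]
tcp_rot: [-0.245, 0.633, 0.675, -0.291]
force: [-0.2, 0.5, -0.5]
gripper_width: 0.0437
```

```bash
python3 -c "
from plan import *
plan((.636,-.076,.159),(.06,.075,.09,.1,.103,.105))"
```

```text
t 21.8 q [-0.478  0.215  2.07   1.231  0.385  3.071] tcp [ 0.6549 -0.0732  0.1708] grasp [ 0.6416 -0.0738  0.1839] F [-0.2  0.5 -0.5] w 0.0437
[[-0.0792  0.7118 -0.6979]
 [ 0.9961  0.03   -0.0825]
 [-0.0378 -0.7018 -0.7114]]
lean 45.43239457338521
s 0.06 tilt 0.8 turn 4.0 shift mm [-1.4  7.8  9.8] g [ 0.6404 -0.0757  0.1716] q [-0.48  0.24  2.09  1.32  0.38  3.05]
s 0.075 tilt 0.8 turn 4.0 shift mm [-0.9 18.4 20.3] g [ 0.6406 -0.0758  0.1566] q [-0.48  0.26  2.1   1.42  0.37  2.93]
s 0.09 tilt 0.8 turn 4.0 shift mm [-0.4 29.1 30.9] g [ 0.6408 -0.0759  0.1416] q [-0.48  0.29  2.11  1.53  0.37  2.81]
s 0.1 tilt 0.8 turn 4.0 shift mm [-0.  36.2 37.9] g [ 0.6409 -0.0759  0.1316] q [-0.48  0.31  2.12  1.61  0.37  2.73]
s 0.103 tilt 0.8 turn 4.0 shift mm [ 0.1 38.3 40. ] g [ 0.641  -0.0759  0.1286] q [-0.48  0.32  2.12  1.63  0.37  2.71]
s 0.105 tilt 0.8 turn 4.0 shift mm [ 0.1 39.8 41.4] g [ 0.641  -0.0759  0.1266] q [-0.48  0.32  2.12  1.64  0.37  2.69]
```

Lower to about 5 mm above seating, then look.

Call:
move_arm(deltas=[[1,-1.4,7.8,9.8,4],[1,-1,18.4,20,4],[1,-0.4,28,30,4],[1,0,36,38,4],[1,0,36,38,4]])

```text
clock: 22.3
ee_pos: [0.6536, -0.075, 0.1172]
tcp_rot: [-0.269, 0.642, 0.666, -0.269]
force: [-0.0, -0.4, -1.1]
gripper_width: 0.0439
```

Run:
```python
from plan import *
from cupfit import cupfit
plan((.636,-.076,.159),(.1,.105))
o,M,g=st();u=M@ct;a=M[:,1];E=g-.0065*(a-(a@u)*u)-.0375*u;print("pred E",E.round(4))
for n in("top","side"):
    im=bot.get_image(n);C=cloud(im);r=C-E;al=r@u;d=np.linalg.norm(r-al[...,None]*u,axis=-1);v=im["color"].max(2)
    m=((np.abs(al)<.006)&(d<.034)&(v>85)).astype(np.uint8)
    X=C[m>0];print(n,"cloud mean",X.mean(0).round(4),m.sum())
    save(im,"k"+n+".png",{"top":(230,110,390,236),"side":(180,90,340,216)}[n],4)
```

```text
t 22.3 q [-0.483  0.316  2.121  1.607  0.366  2.733] tcp [ 0.6536 -0.075   0.1172] grasp [ 0.6403 -0.0756  0.1303] F [-0.  -0.4 -1.1] w 0.0439
[[-0.031   0.7103 -0.7032]
 [ 0.9994  0.0308 -0.0129]
 [ 0.0125 -0.7032 -0.7109]]
lean 45.31614234751331
s 0.1 tilt 0.7 turn 0.0 shift mm [-0.3 -0.5 -1.3] g [ 0.6409 -0.0759  0.1316] q [-0.48  0.31  2.12  1.6   0.37  2.74]
s 0.105 tilt 0.7 turn 0.0 shift mm [-0.4  3.1  2.2] g [ 0.6409 -0.0759  0.1266] q [-0.48  0.32  2.12  1.63  0.37  2.7 ]
t 22.3 q [-0.483  0.316  2.121  1.607  0.366  2.733] tcp [ 0.6536 -0.075   0.1172] grasp [ 0.6403 -0.0756  0.1303] F [-0.  -0.4 -1.1] w 0.0439
[[-0.031   0.7103 -0.7032]
 [ 0.9994  0.0308 -0.0129]
 [ 0.0125 -0.7032 -0.7109]]
lean 45.31614234751331
pred E [ 0.6353 -0.0757  0.1678]
top cloud mean [ 0.6378 -0.0741  0.165 ] 203
side cloud mean [ 0.6383 -0.0723  0.165 ] 102
```

View pics/kside.png

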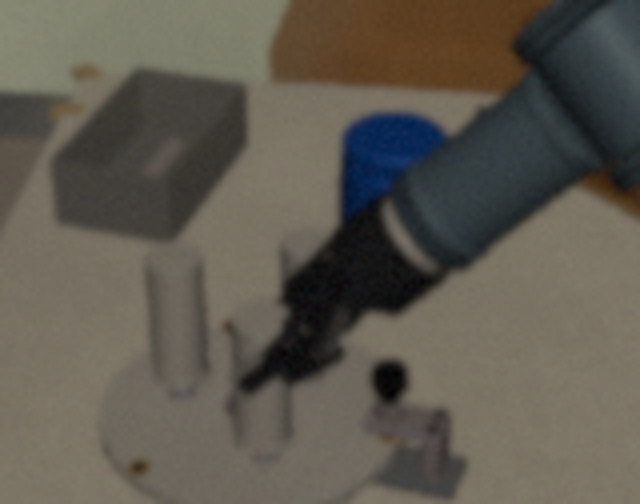

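The cup is over the peg, with its mouth at (265,450) on the peg's axis and no contact force. I'll lower it the last millimetres, watching the force.

Call:
move_arm(deltas=[[1,0,0.7,0.7,0],[1,0,1.4,1.4,0],[1,0,1.8,1.8,0]])

```text
clock: 22.7
ee_pos: [0.655, -0.075, 0.1165]
tcp_rot: [-0.268, 0.643, 0.666, -0.268]
force: [-7.5, 1.4, 11.2]
gripper_width: 0.0437
```

Call:
move_arm(deltas=[[1,0,0.5,0.5,0],[1,0,1,1,0]])

```text
clock: 22.9
ee_pos: [0.6554, -0.075, 0.1165]
tcp_rot: [-0.267, 0.643, 0.666, -0.267]
force: [-15.2, 1.9, 20.9]
gripper_width: 0.0434
```

```bash
python3 -c "
from h import *
st()"
```

```text
t 22.9 q [-0.483  0.321  2.122  1.637  0.368  2.702] tcp [ 0.6554 -0.075   0.1165] grasp [ 0.6421 -0.0756  0.1295] F [-15.2   1.9  20.9] w 0.0434
[[-0.0311  0.7144 -0.6991]
 [ 0.9994  0.0308 -0.0131]
 [ 0.0122 -0.6991 -0.7149]]
lean 45.64606128799584
```

Call:
move_arm(deltas=[[1,0,-1.2,-1.2,0],[0.4,0,-1.2,-1.2,0],[0.2,0,-1.2,-1.2,0],[0.2,0,-1.2,-1.2,0],[0.2,0,-1.2,-1.2,0]])

```text
clock: 23.4
ee_pos: [0.6539, -0.075, 0.1143]
tcp_rot: [-0.269, 0.642, 0.665, -0.269]
force: [0.1, 0.0, -0.1]
gripper_width: 0.0683
```

Run:
```python
from h import *
o,M,g=st()
for n in("top","side"):
    im=bot.get_image(n);C=cloud(im);v=im["color"].max(2)
    m=(np.hypot(C[...,0]-.637,C[...,1]+.076)<.034)&(np.abs(C[...,2]-.164)<.007)&(v>85)
    X=C[m];print(n,"top disc",X.mean(0).round(4),m.sum())
    save(im,"r"+n+".png",{"top":(240,120,380,230),"side":(190,120,300,206)}[n],4)
a=cv2.imread("pics/rtop.png");b=cv2.imread("pics/rside.png")
cv2.imwrite("pics/rr.png",np.hstack([cv2.resize(a,(400,314)),cv2.resize(b,(400,314))]))
```

```text
t 23.4 q [-0.483  0.322  2.122  1.624  0.366  2.716] tcp [ 0.6539 -0.075   0.1143] grasp [ 0.6407 -0.0756  0.1275] F [ 0.1  0.  -0.1] w 0.0683
[[-0.03    0.7099 -0.7037]
 [ 0.9995  0.031  -0.0114]
 [ 0.0137 -0.7036 -0.7104]]
lean 45.28060263370265
top top disc [ 0.6387 -0.0742  0.1643] 212
side top disc [ 0.6368 -0.0714  0.1633] 118
```

View pics/rr.png

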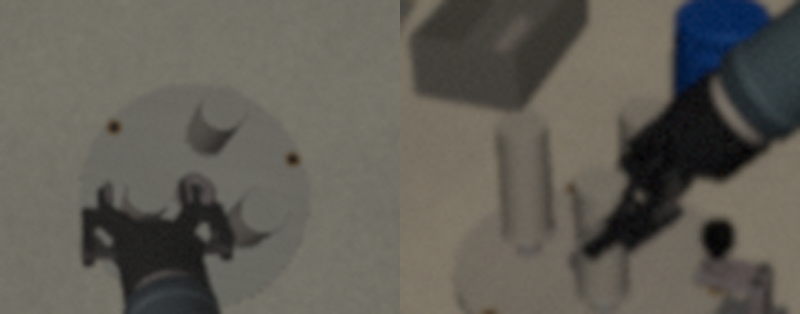

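The cup is released and hangs on the peg, with its closed end at z≈0.164 and about 2–3 mm from the peg axis. I'll withdraw straight back, then go to a pre-grasp behind the knob.

Call:
move_arm(deltas=[[0.2,0,-15,0,0],[0.2,0,-35,0,0],[0.2,0,-60,0,0],[0.2,0,-85,0,0],[0.2,0,-85,0,0]])

```text
clock: 24.0
ee_pos: [0.5931, -0.0779, 0.1763]
tcp_rot: [-0.268, 0.643, 0.666, -0.268]
force: [0.1, -0.5, 0.4]
gripper_width: 0.0684
```

Call:
move_arm(deltas=[[0.2,-8,-7,23,0],[0.2,-15,-14,45,0],[0.2,-23,-21,68,0],[0.2,-30,-28,90,0],[0.2,-30,-28,90,0]])

```text
clock: 24.5
ee_pos: [0.5096, -0.11, 0.1276]
tcp_rot: [-0.272, 0.643, 0.664, -0.268]
force: [0.0, -0.5, 0.2]
gripper_width: 0.0682
```

Run:
```python
from h import *
go((.549,-.1105,.091))
for n in("top","side"):
    im=bot.get_image(n);C=cloud(im);hsv=cv2.cvtColor(im["color"],cv2.COLOR_RGB2HSV);v=im["color"].max(2)
    m=(np.hypot(C[...,0]-.637,C[...,1]+.076)<.034)&(np.abs(C[...,2]-.164)<.007)
    print(n,"cup top",C[m].mean(0).round(4),m.sum())
    m=(np.hypot(C[...,0]-.547,C[...,1]+.11)<.025)&(C[...,2]>.094)&(C[...,2]<.107)&(hsv[...,2]<60)
    X=C[m];print(n,"knob",X.mean(0).round(4),X.min(0).round(3),X.max(0).round(3),m.sum()) if m.sum() else print("no knob")
    save(im,"s"+n+".png",{"top":(240,120,380,260),"side":(210,130,320,240)}[n],4)
a=cv2.imread("pics/stop.png");b=cv2.imread("pics/sside.png")
cv2.imwrite("pics/ss.png",np.hstack([cv2.resize(a,(400,400)),cv2.resize(b,(400,400))]))
```

```text
t 24.5 q [-0.835  0.101  2.392  1.452  0.581  2.602] tcp [ 0.5096 -0.11    0.1276] grasp [ 0.4963 -0.1106  0.1408] F [ 0.  -0.5  0.2] w 0.0682
[[-0.0268  0.7081 -0.7056]
 [ 0.9995  0.0303 -0.0075]
 [ 0.0161 -0.7055 -0.7086]]
lean 45.13320529865439
d world [ 52.7   0.1 -49.8] tool mm [-2.1 72.4 -1.9]
top cup top [ 0.6387 -0.0741  0.1642] 212
top knob [ 0.5473 -0.1124  0.1   ] [ 0.536 -0.124  0.095] [ 0.559 -0.099  0.104] 71
side cup top [ 0.6354 -0.071   0.1635] 127
side knob [ 0.5467 -0.1089  0.0986] [ 0.534 -0.122  0.094] [ 0.559 -0.097  0.102] 44
```

View pics/ss.png

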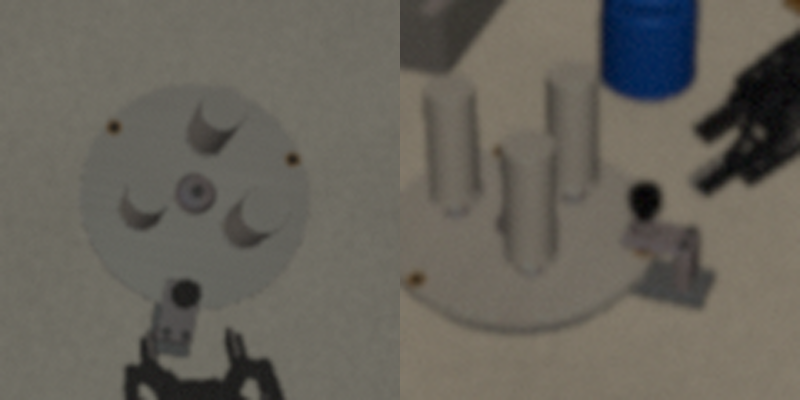

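The three cups hang upright and the knob at top (186,293) is centred between the fingers at (150,340) and (235,345). I'll advance onto the knob and close.

Call:
move_arm(deltas=[[0.2,-0.5,18,-0.5,0],[0.2,-1,36,-1,0],[0.2,-1.5,54,-2,0],[0.2,-2,71.5,-2.5,0],[0.2,-2,71.5,-2.5,0]])

```text
clock: 25.1
ee_pos: [0.5659, -0.1087, 0.0805]
tcp_rot: [-0.269, 0.642, 0.666, -0.269]
force: [-0.9, -0.3, 0.5]
gripper_width: 0.0687
```

Call:
move_arm(deltas=[[0.4,0,0,0,0],[0.6,0,0,0,0],[1,0,0,0,0],[1,0,0,0,0],[1,0,0,0,0]], newtons=70)

```text
clock: 25.6
ee_pos: [0.5638, -0.114, 0.0825]
tcp_rot: [-0.269, 0.646, 0.662, -0.269]
force: [-9.6, -11.1, 5.4]
gripper_width: 0.0266
```

```bash
python3 -c "
from h import *
st()"
```

```text
t 25.6 q [-0.709  0.302  2.325  1.798  0.513  2.324] tcp [ 0.5638 -0.114   0.0825] grasp [ 0.5505 -0.1144  0.0957] F [ -9.6 -11.1   5.4] w 0.0266
[[-0.0219  0.7104 -0.7034]
 [ 0.9997  0.0214 -0.0095]
 [ 0.0083 -0.7034 -0.7107]]
lean 45.295736526935
```

The grip closed, but it sits high on the head and about 4 mm off centre (11 N sideways). I'll regrip lower and centred.

Call:
move_arm(deltas=[[0.4,0,0,0,0],[0.3,0,0,0,0],[0.3,-5,0.5,5.8,0],[0.3,-5,0.5,5.8,0]])

```text
clock: 26.0
ee_pos: [0.56, -0.1143, 0.0766]
tcp_rot: [-0.269, 0.642, 0.665, -0.268]
force: [-0.6, -0.5, 0.0]
gripper_width: 0.0597
```

Call:
move_arm(deltas=[[0.5,0,0,0,0],[0.7,0,0,0,0],[1,0,0,0,0],[1,0,0,0,0],[1,0,0,0,0]], newtons=70)

```text
clock: 26.5
ee_pos: [0.5604, -0.1143, 0.0771]
tcp_rot: [-0.269, 0.642, 0.666, -0.268]
force: [-5.2, -0.9, 5.6]
gripper_width: 0.0268
```

```bash
python3 -c "
from h import *
st()"
```

```text
t 26.5 q [-0.724  0.315  2.334  1.806  0.532  2.293] tcp [ 0.5604 -0.1143  0.0771] grasp [ 0.5471 -0.1149  0.0902] F [-5.2 -0.9  5.6] w 0.0268
[[-0.03    0.7106 -0.703 ]
 [ 0.9995  0.0306 -0.0118]
 [ 0.0131 -0.703  -0.7111]]
lean 45.334218175318846
```

Call:
move_arm(deltas=[[1,0,-2.8,-2.8,0],[1,0,-5.7,-5.7,0],[1,0,-8.5,-8.5,0],[1,0,-9.5,-9.5,0],[1,0,-9.5,-9.5,0]])

```text
clock: 27.0
ee_pos: [0.56, -0.1143, 0.0892]
tcp_rot: [-0.27, 0.642, 0.665, -0.269]
force: [7.9, -0.4, -13.1]
gripper_width: 0.0267
```

```bash
python3 -c "
from h import *
st()"
```

```text
t 27.0 q [-0.724  0.28   2.323  1.723  0.522  2.388] tcp [ 0.56   -0.1143  0.0892] grasp [ 0.5467 -0.1149  0.1024] F [  7.9  -0.4 -13.1] w 0.0267
[[-0.0305  0.7085 -0.7051]
 [ 0.9994  0.0314 -0.0118]
 [ 0.0138 -0.705  -0.709 ]]
lean 45.16755742522871
```

Call:
move_arm(deltas=[[1,0,-0.4,-1,0],[1,0,-0.7,-2.1,0],[1,0,-0.7,-2.1,0],[1,0,-0.7,-2.1,0],[1,0,-0.7,-2.1,0]])

```text
clock: 27.5
ee_pos: [0.5598, -0.1143, 0.0892]
tcp_rot: [-0.272, 0.641, 0.665, -0.27]
force: [12.4, -2.0, -23.3]
gripper_width: 0.0264
```

Run:
```python
from h import *
st()
for n in("top","side"):
    im=bot.get_image(n);C=cloud(im)
    for nm,c in(("cup",(.637,-.076)),("d1?",(.6165,-.176)),("d2?",(.7145,-.146))):
        m=(np.hypot(C[...,0]-c[0],C[...,1]-c[1])<.034)&(np.abs(C[...,2]-.164)<.007);print(n,nm,C[m].mean(0).round(4),m.sum())
    save(im,"v"+n+".png",{"top":(240,120,380,260),"side":(210,130,320,240)}[n],4)
a=cv2.imread("pics/vtop.png");b=cv2.imread("pics/vside.png")
cv2.imwrite("pics/vv.png",np.hstack([cv2.resize(a,(400,400)),cv2.resize(b,(400,400))]))
```

```text
t 27.5 q [-0.722  0.278  2.32   1.711  0.518  2.403] tcp [ 0.5598 -0.1143  0.0892] grasp [ 0.5466 -0.1149  0.1025] F [ 12.4  -2.  -23.3] w 0.0264
[[-0.0298  0.7056 -0.708 ]
 [ 0.9995  0.0313 -0.0109]
 [ 0.0145 -0.7079 -0.7061]]
lean 44.93396135803706
top cup [ 0.6386 -0.0742  0.1644] 211
top d1? [ 0.6183 -0.1791  0.1641] 218
top d2? [ 0.7135 -0.146   0.164 ] 209
side cup [ 0.6356 -0.0709  0.1634] 132
side d1? [ 0.6156 -0.1759  0.1631] 117
side d2? [ 0.7141 -0.1424  0.1634] 118
```

View pics/vv.png

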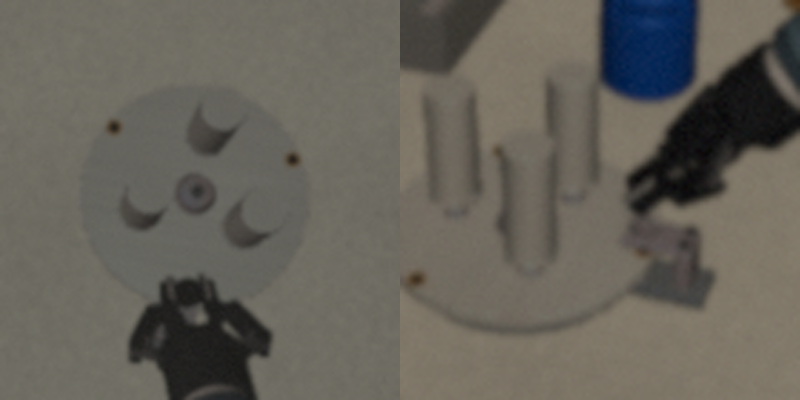

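The fingers hold the knob at top (188,292), and all three cups are unmoved. The extra pull raised the force from 13 to 23 N with no further rise, so the plunger is at its stop. I'm handing in.

```bash
python3 -c "
from h import *
st(); print(bot.hand_in()); st()"
```

```text
t 27.6 q [-0.722  0.278  2.32   1.711  0.518  2.403] tcp [ 0.5598 -0.1142  0.0892] grasp [ 0.5466 -0.1148  0.1025] F [ 11.8  -1.4 -23.6] w 0.0266
[[-0.0298  0.7056 -0.708 ]
 [ 0.9994  0.0313 -0.0109]
 [ 0.0145 -0.7079 -0.7061]]
lean 44.933462190655945
the job is handed in; nothing more can be done
None
the job is handed in; nothing more can be done
```

The cup hangs upside down on the empty peg and is let go. I handed in at 27.6 s with the fingers still holding the index plunger up at its stop; no verdict was reported.

**How it went:**
- **Lean:** The moves had no tilt axis. I got the 45° lean by driving the arm past its reach, where it gives way in tilt.
- **Placing the cup:** The last joint's limit blocked a full half turn above the peg. I lowered the cup over the cap tilted, about 13° as the cap entered the mouth, and straightened it on the way down. It met the cap with 11–21 N, then I backed off and opened the fingers.
- **Plunger:** The first grip on the knob was high and about 4 mm off centre, so I regripped it before pulling.

**Last checks:**
- **Cup:** Its closed end is 163–164 mm high and about 1–4 mm from the estimated peg axis. It looks upright in both views.
- **Drying cups:** Both show no movement beyond measurement error, and the turntable looks unturned.
- **Plunger:** The knob rose 12.1 mm. A further pull raised the force from 13 to 23 N with no more travel, so it is at its stop.
- **Canister and saucer:** The canister looks unmoved in the side crops. I did not re-measure it or the saucer, but the arm never went near either.

**Disagreements:**
- The two cameras differ by about 3 mm in y.
- The knob closed at about 27 mm, against the stated 29 mm.
- The knob sat about 4 mm further right than I had first estimated.
- The third joint read 2.581 once, against its 2.58 limit.

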